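# Load the tool carrier and clamp it with the splined lever

### The job

Set up the tool carrier for the next turning job: pull every grey blanking plug out of its stations and lay it in the steel tray, and stand every boring tool from the wooden stand in a station of the carrier (any station), collar down on the block. Then, with the carrier loaded and the spindle still slack, index the loose lever to the splines, thread it fully home on the spindle, and only then swing it clockwise (seen from above) to the stop to clamp the tools; leave the lever on. Leave everything else on the bench alone.

Things in the scene. Friction and masses are not known exactly. Their poses are not given: they have to be found in the camera images.
- carrier: Tool carrier, fixed: green base plate 130 x 262 x 12 mm; towards its +y end a steel block 110 x 110 mm, top 62 mm above the bench, with four round stations in a square; towards its -y end a green clamp post 64 x 56 mm, top 60 mm above the bench, with the splined spindle. Origin on the bench midway between block centre (y = +82.5 mm) and spindle axis (y = -82.5 mm).
- station0 (a point): Centre of the mouth of one round station in the carrier's block (18.5 mm bore with a 1.5 mm chamfer, 46 mm deep, stations 56 mm apart), on the block's top face, 62 mm above the bench.
- station1 (a point): Centre of the mouth of one round station in the carrier's block (18.5 mm bore with a 1.5 mm chamfer, 46 mm deep, stations 56 mm apart), on the block's top face, 62 mm above the bench.
- station2 (a point): Centre of the mouth of one round station in the carrier's block (18.5 mm bore with a 1.5 mm chamfer, 46 mm deep, stations 56 mm apart), on the block's top face, 62 mm above the bench.
- station3 (a point): Centre of the mouth of one round station in the carrier's block (18.5 mm bore with a 1.5 mm chamfer, 46 mm deep, stations 56 mm apart), on the block's top face, 62 mm above the bench.
- spindle_seat (a point): Foot of the spindle, centre of the flat round shoulder (52 mm across, 60 mm above the bench) on which the lever's boss comes to rest. The spindle stands 20 mm up from it, its four splines forming a plus sign: two crossed bars, each 24 mm long and 8 mm wide, one along this point's x, one along its y (the point turns with the spindle). Square top edges.
- spindle (a joint): Turn of the clamp spindle, rad: 0 to 1.5, growing clockwise as seen from above. It starts slack, at 0 to 0.5; 1.5 is the stop, tools clamped (1.4 or more counts). Stiff: it needs about 0.15 N m and stays where it is left.
- lever: Clamp lever, 0.3 kg, flat on the bench; may get bumped there. Square dark boss 46 x 46 mm, 24 tall, plus-shaped bore through it (slots 26.5 x 10.5 mm along its x and y): fits the spindle every quarter turn. Arm 16 mm wide (6 to 18 mm above the underside) along +x to 101 mm; at x = 90 mm a round upright black grip, 20 mm across, top at 63 mm. Origin: centre of the boss's underside, z up.
- tool0: Boring tool (may be absent), upright, 85 mm long, about 0.12 kg: steel shank 16 mm across and 40 long, dark collar 26 mm across and 5 thick, then a round head 18 mm across and 40 tall with a brass-coloured cutting tip standing 3 mm out at its top. Origin: centre of the shank's lower end, z up the tool. Seated, the collar rests on the block, the origin 40 mm below the station's mouth.
- tool1: Boring tool (may be absent), upright, 85 mm long, about 0.12 kg: steel shank 16 mm across and 40 long, dark collar 26 mm across and 5 thick, then a round head 18 mm across and 40 tall with a brass-coloured cutting tip standing 3 mm out at its top. Origin: centre of the shank's lower end, z up the tool. Seated, the collar rests on the block, the origin 40 mm below the station's mouth.
- tool2: Boring tool (may be absent), upright, 85 mm long, about 0.12 kg: steel shank 16 mm across and 40 long, dark collar 26 mm across and 5 thick, then a round head 18 mm across and 40 tall with a brass-coloured cutting tip standing 3 mm out at its top. Origin: centre of the shank's lower end, z up the tool. Seated, the collar rests on the block, the origin 40 mm below the station's mouth.
- tool3: Boring tool (may be absent), upright, 85 mm long, about 0.12 kg: steel shank 16 mm across and 40 long, dark collar 26 mm across and 5 thick, then a round head 18 mm across and 40 tall with a brass-coloured cutting tip standing 3 mm out at its top. Origin: centre of the shank's lower end, z up the tool. Seated, the collar rests on the block, the origin 40 mm below the station's mouth.
- plug0: Grey plastic blanking plug (may be absent), 50 mm long: shank 16 mm in diameter and 28 mm long under a round head 26 mm in diameter and 22 mm tall with a rounded rim. It starts sitting in a station of the carrier with the head resting on the block. Origin: centre of the shank's lower end, z up along the plug. 0.04 kg.
- plug1: Grey plastic blanking plug (may be absent), 50 mm long: shank 16 mm in diameter and 28 mm long under a round head 26 mm in diameter and 22 mm tall with a rounded rim. It starts sitting in a station of the carrier with the head resting on the block. Origin: centre of the shank's lower end, z up along the plug. 0.04 kg.
- plug2: Grey plastic blanking plug (may be absent), 50 mm long: shank 16 mm in diameter and 28 mm long under a round head 26 mm in diameter and 22 mm tall with a rounded rim. It starts sitting in a station of the carrier with the head resting on the block. Origin: centre of the shank's lower end, z up along the plug. 0.04 kg.
- plug3: Grey plastic blanking plug (may be absent), 50 mm long: shank 16 mm in diameter and 28 mm long under a round head 26 mm in diameter and 22 mm tall with a rounded rim. It starts sitting in a station of the carrier with the head resting on the block. Origin: centre of the shank's lower end, z up along the plug. 0.04 kg.
- stand: Wooden stand, 100 x 100 x 50 mm, fixed, with four square holes 20 mm wide and 46 mm deep at +-25 mm x and y, in which the boring tools start, collars on its top. Origin: centre of its underside.
- tray: Open dark steel tray for the plugs, fixed: 100 mm (x) by 130 mm (y) outside, 35 mm high, 4 mm walls, floor about 4 mm thick. Origin: centre of its underside.
- wrench: Bystander, to be left alone: open-ended wrench lying on the bench in front of the robot. Loose.
- offcut: Bystander, to be left alone: round steel offcut 48 mm across, 30 mm tall. Loose.
- jaw: Bystander, to be left alone: stepped dark steel chuck jaw. Loose.
- oil: Bystander, to be left alone: grey oil bottle, 100 mm tall. Loose.
- jar: Bystander, to be left alone: amber jar, 75 mm tall. Loose.
- brush: Bystander, to be left alone: bench brush. Loose.
Not all that is in view belongs to the job. Leave any black or blue look-alike of the plug0 alone.

How it is judged:
By the outcome, as a careful person would: the job done as asked, in the order asked, and still so for the second after the job is handed in, with the robot touching nothing.
Of tool0, tool1, tool2, tool3 only 2 to 4 are there at a start; the rules pass over those that are not, and their reading is None.
Of plug0, plug1, plug2, plug3 only 2 to 3 are there at a start; the rules pass over those that are not, and their reading is None.
At some moment in a run one of lever may be knocked a few centimetres aside while the robot is not near it.
It also fails if it takes over 210 s, if anything falls off the work surface, if the arm or the gripper's body presses on something with over 40 N, if the wrist force passes 120 N, or if a joint passes its speed limit or range.

### The arm

A 6-joint arm with a two-finger parallel gripper is mounted at the origin on the work surface. World frame = base frame: x ahead of the robot, y to its left, z up, the work surface at z = 0. Lengths are in m, angles in rad, forces in N, time in s.
With the tool pointing down it reaches from about 0.375 to 0.975 m from the base axis. Payload 3.8 kg.
Tool frame: the origin (TCP) lies on the centre line of the jaws, within the pads' length; the fingertips stand 25 mm ahead of it and the grasp point (between the pads) lies 6 mm ahead of it; z points along the fingers, y is the direction in which the jaws open and shut (so a half turn about z gives the same grasp; the last joint's range is limited). The gripper opens to 88 mm and grips with 3 to 60 N. Pads are 18 mm wide; open, the fingers measure 123 mm over their backs; the gripper's body (75 mm by 187 mm) begins 45 mm behind the grasp point.
Start: joints at [-1.283, 0.264, 1.604, -0, 1.274, -0.037], TCP at [0.215, -0.64, 0.264] pointing down, gripper open.
Joint ranges: [-2.63, 2.63], [-0.94, 2.18], [0.31, 2.57], [-1.31, 4.45], [0, 2.66], [-2.55, 2.55]. Speed limits (rad/s): [2.57, 2.57, 3.14, 3.14, 3.14, 3.14].

### API

Orientations are given as a rotation vector (axis times angle).
In Python, from plant import manip, viewer, job, search_frame, regions_of, place_of gives the robot as it stands. The module is installed in compiled form; this text tells all that it offers.
- The arm moves only by the tool send_rows, never from a script. Its argument "motion" is a list of rows, each a list of 5 numbers: the shift along the tool's x, y, z in cm, then the turn about the tool's z in degrees, then the finger opening in cm, from 0 to 8.81. In form: [[tx, ty, tz, roll, claw], ...]. A call has exactly 10 rows; each row shifts and turns the commanded pose from where the row before left it, along the tool's axes as they then stand; what a row does not reach is not made up. A row lasts 1/10 s, in which the tool goes at most 50 mm and 8.59 degrees, less where a joint would pass 70% of its speed; a pose out of reach is approached as far as the arm can. A call with a gripper value outside its range is refused whole. The fingers move at their own pace and stop on an object; "force" is the grip in N (left out, the last holds). Time passes only in rows, so rows that do not move let the fingers close, or fill a call up. It gives the time, the measured TCP pose, the force and the opening at its end, in the units of the state.
- manip.observe(): the state, without advancing time (a new reading comes with each control period).
- viewer.read_camera(name): name is "scene" or "side" or "wrist"; returns a dict with "frame" (384x512x3 uint8, red, green, blue), "depth" (384x512 float32, m along the optical axis (not along the pixel's ray), 0 where there is no reading), "K" (3x3 intrinsics, pixels), "R" (3x3) and "t" (3): a world point X has camera coordinates R X + t. Camera axes: x right, y down, z forward; pixel columns grow to the right and rows downward; lengths in m; the calibration is good to about 2 mm. A picture is of the moment at which its call begins.
- job.close_job(): hands the job in, once; it reports no verdict.
Trained networks look in the newest picture that a camera, given by its name, has taken for a name from the list of things; names that differ only in an ending like _2 or _b are one class to them, and where a whole thing is asked for, a point or a joint stands for the part that bears it (a point fixed in the world has none). Each returns a list of dicts, best first, with "p" (0 to 1); they miss things now and then, are a little off and sometimes report something else, mostly with a low value. They report only what shows in the picture. A call takes as long as a camera call. They do not tell look-alikes from the thing itself.
- search_frame(camera, thing): "position" ([x, y, z] in m, in the coordinates of the camera as it stood for that picture, good to about 4 mm: the middle of the surface that is visible of it).
- regions_of(camera, thing): "pixels" (384x512 bool, what is visible of it).
- place_of(camera, thing): "position" ([x, y, z] in m, in the coordinates of the camera as it stood for that picture, good to about 4 mm: a listed point, or the origin of a listed thing).
The state is a dict: "time_s": time; "joints": joint angles; "dq": joint speeds; "tau": joint torques, N m; "tool_pos": TCP position; "tcp_rot": TCP orientation; "wrist_force": force on the tool from outside, world axes, zero at the start; "ft_torque": the same for the moment, N m; "gripper_width": finger opening in m.
Only numpy, scipy, OpenCV 4.12 (cv2) and the standard library are available. Lean on these libraries where they do the work, as an engineer would, in place of code of your own. Each camera call takes 0.05 s, during which the arm holds its last target. There are 200 camera calls.

## Working session

There is one attempt and no reset: what is moved stays moved. The work goes in short steps, Python scripts to look and compute and a tool call to move; the robot and the scene stay as the last step left them, time stands still between calls to the robot, and variables do not carry over. Pictures are saved under pics/ and viewed, about 12 in all and at most 16, crops included, and the job is handed in when it is done.

Besides the shell and the picture viewer there is one more tool, called as name([rows], argument=value, ...), one row to a line, values as JSON. send_rows: Moves the arm, as the interface text tells. Its arguments: {"type":"object","properties":{"motion":{"type":"array","items":{"type":"array","items":{"type":"number"}}},"force":{"type":"number"}},"required":["motion"]}

```bash
mkdir -p pics; cat > h.py <<'E'
import numpy as np, cv2
from plant import manip, viewer, job, search_frame, regions_of, place_of
def w(c,p): return c["R"].T@(np.array(p)-c["t"])
def cloud(c):
    d=c["depth"];v,u=np.mgrid[:384,:512];K=c["K"]
    P=np.stack([(u-K[0,2])/K[0,0]*d,(v-K[1,2])/K[1,1]*d,d],-1)
    return (P-c["t"])@c["R"]
def save(n,f,s=1): cv2.imwrite(f"pics/{n}.png",cv2.resize(f[...,::-1],None,fx=s,fy=s,interpolation=cv2.INTER_CUBIC))
E
python3 - <<'E'
from h import *
s=manip.observe();print(s)
a=[]
for n in("scene","side"):
    c=viewer.read_camera(n);a.append(c["frame"])
    print(n,"cam at",(-c["R"].T@c["t"]).round(3))
    for t in["carrier","station0","spindle_seat","lever","tool0","plug0","stand","tray","wrench","offcut","jaw","oil","jar","brush"]:
        print(t,[(w(c,r["position"]).round(3).tolist(),round(r["p"],2)) for r in place_of(n,t) if r["p"]>.2])
save("a",a[0],1.5);save("b",a[1],1.5)
E
```

```text
{'time_s': 0.0, 'joints': array([-1.28291504e+00,  2.64744714e-01,  1.60532414e+00,  1.61948833e-05,
        1.27368115e+00, -3.69018862e-02]), 'dq': array([ 9.71390805e-04, -1.85332205e-04, -1.43364871e-03,  6.60582753e-05,
       -7.46827264e-04, -1.03509323e-03]), 'tau': array([ 1.96094210e-03, -5.02107561e+01, -3.56868804e+01,  7.30200391e-02,
        2.93104118e-02, -1.57032528e-04]), 'tool_pos': array([ 0.21521786, -0.63910746,  0.26242054]), 'tcp_rot': array([-3.09814713e+00, -5.07575142e-01,  3.99742434e-04]), 'wrist_force': array([ 0.53992246, -0.9780843 , -0.73168746]), 'ft_torque': array([-0.00647355, -0.06319238,  0.00995971]), 'gripper_width': 0.08801814428990223}
scene cam at [ 1.424 -0.27   0.64 ]
carrier [([0.611, -0.054, -0.004], 0.75)]
station0 [([0.607, 0.06, 0.064], 0.86), ([0.649, -0.005, 0.063], 0.78), ([0.662, 0.05, 0.061], 0.68), ([0.59, 0.005, 0.061], 0.62)]
spindle_seat [([0.596, -0.135, 0.056], 0.5), ([0.386, -0.02, -0.001], 0.44), ([0.621, 0.315, 0.009], 0.31)]
lever [([0.467, -0.326, 0.002], 0.97)]
tool0 [([0.622, 0.309, 0.006], 0.68), ([0.573, 0.312, 0.0
[... 814 characters left out ...]
01], 0.76)]
tool0 [([0.624, 0.306, 0.01], 0.56), ([0.57, 0.31, 0.009], 0.53)]
plug0 [([0.604, 0.06, 0.033], 0.68), ([0.443, 0.081, -0.0], 0.56), ([0.591, 0.002, 0.032], 0.46), ([0.578, 0.16, 0.001], 0.45), ([0.665, 0.052, 0.064], 0.32)]
stand [([0.595, 0.287, 0.002], 0.71), ([0.799, -0.108, 0.001], 0.57), ([0.661, 0.053, 0.064], 0.47)]
tray [([0.609, -0.052, 0.001], 0.7), ([0.414, 0.254, -0.003], 0.65)]
wrench [([0.387, -0.021, -0.002], 0.96)]
offcut [([0.375, -0.191, 0.003], 0.82), ([0.387, -0.022, -0.002], 0.65)]
jaw [([0.738, -0.268, 0.0], 0.48)]
oil [([0.799, -0.106, 0.001], 0.56)]
jar [([0.797, 0.153, -0.002], 0.58), ([0.612, -0.054, 0.003], 0.35)]
brush [([0.691, 0.397, -0.002], 0.81)]
```

View pics/a.png

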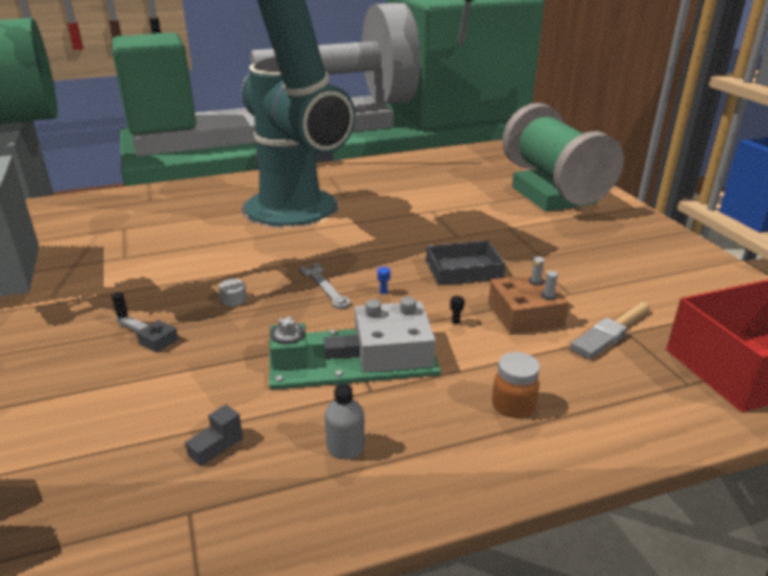

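View pics/b.png

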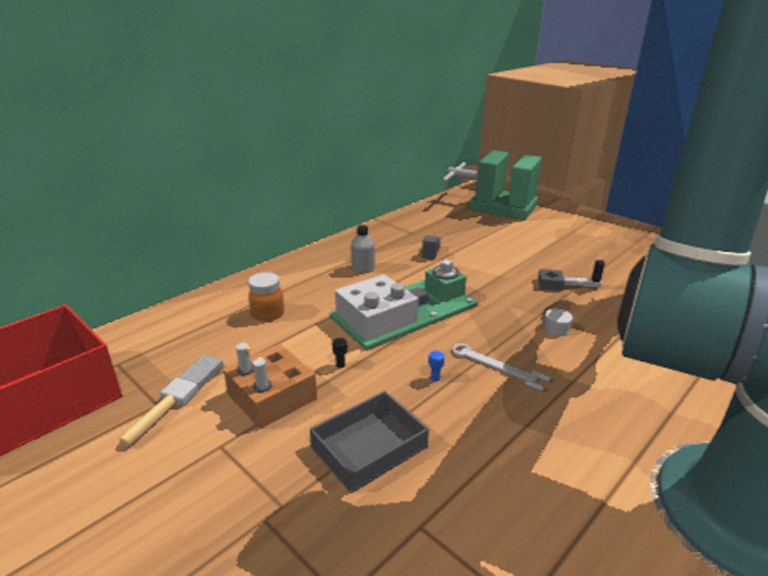

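The scene shows two grey plugs in the low-x stations and two tools in the +y holes of the stand. The blue and black look-alikes stand loose at about (0.44, 0.08) and (0.58, 0.16). The lever lies at (0.466, -0.33). Next I move above the carrier for a wrist view.

send_rows([
  [3.6,-3.15,-0.4,0,8.8],
  [3.6,-3.15,-0.4,0,8.8],
  [3.6,-3.15,-0.4,0,8.8],
  [3.6,-3.15,-0.4,0,8.8],
  [3.6,-3.15,-0.4,0,8.8],
  [3.6,-3.15,-0.4,0,8.8],
  [3.6,-3.15,-0.4,0,8.8],
  [3.6,-3.15,-0.4,0,8.8],
  [3.6,-3.15,-0.4,0,8.8],
  [3.6,-3.15,-0.4,0,8.8],
])

```text
time_s: 2.5
tool_pos: [0.4567, -0.2245, 0.3043]
tcp_rot: [3.1, 0.508, 0.001]
wrist_force: [0.6, -1.0, -0.3]
gripper_width: 0.088
```

send_rows([
  [3.6,-3.15,0,0,8.8],
  [3.6,-3.15,0,0,8.8],
  [3.6,-3.15,0,0,8.8],
  [3.6,-3.15,0,0,8.8],
  [3.6,-3.15,0,0,8.8],
  [3.6,-3.15,0,0,8.8],
  [0,0,0,6.2,8.8],
  [0,0,0,6.2,8.8],
  [0,0,0,6.2,8.8],
  [0,0,0,0,4.5],
])

```text
time_s: 3.5
tool_pos: [0.6005, 0.0221, 0.3037]
tcp_rot: [3.142, 0.001, -0.0]
wrist_force: [0.2, -0.2, -0.9]
gripper_width: 0.0819
```

```bash
python3 - <<'E'
from h import *
s=manip.observe();print(s["tool_pos"],s["tcp_rot"],s["joints"])
c=viewer.read_camera("wrist");print("cam",(-c["R"].T@c["t"]).round(3),c["R"].round(2))
P=cloud(c)
for t in["station0","spindle_seat","plug0","carrier"]:
    print(t,[(w(c,r["position"]).round(4).tolist(),round(r["p"],2)) for r in place_of("wrist",t) if r["p"]>.2])
save("c",c["frame"],1.5)
E
```

```text
[0.60050824 0.02206365 0.30370433] [ 3.14156698e+00  6.78116387e-04 -3.27100239e-05] [-4.71017122e-03  1.02394193e-01  1.71968527e+00 -2.65383901e-05
  1.31953388e+00  1.56566105e+00]
cam [0.678 0.021 0.425] [[ 0.   -1.   -0.  ]
 [-0.95 -0.    0.3 ]
 [-0.3   0.   -0.95]]
station0 [([0.6015, 0.0629, 0.0601], 0.77), ([0.6501, -0.0055, 0.0592], 0.71), ([0.591, 0.0071, 0.0651], 0.65), ([0.6566, 0.0492, 0.0613], 0.64), ([0.7976, -0.1102, 0.0018], 0.47)]
spindle_seat [([0.5922, 0.0066, 0.0634], 0.74), ([0.5933, -0.1336, 0.0584], 0.61), ([0.6027, 0.0627, 0.061], 0.57)]
plug0 [([0.4417, 0.08, 0.004], 0.87), ([0.5935, 0.0046, 0.0372], 0.67), ([0.578, 0.1603, -0.0026], 0.62), ([0.604, 0.0587, 0.038], 0.59)]
carrier [([0.6101, -0.0554, 0.0011], 0.84)]
```

View pics/c.png

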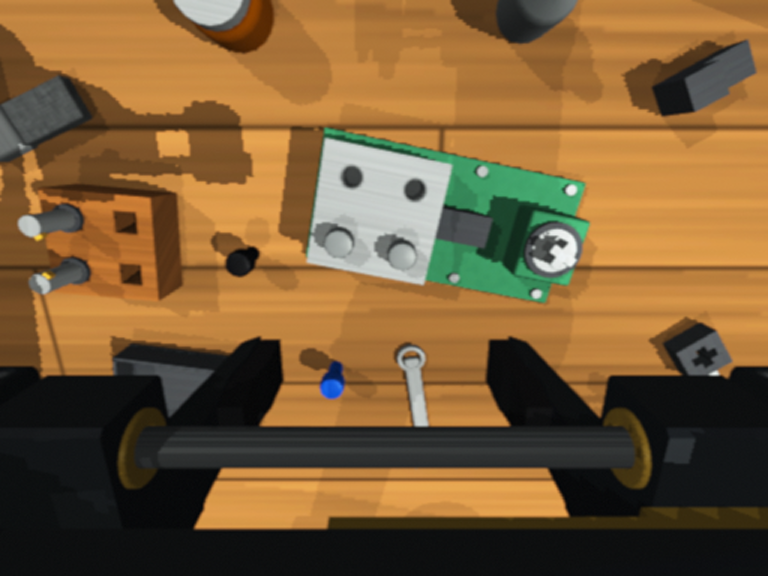

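```bash
cat >> h.py <<'E'
def rect(c,z,tol,xy,r):
    """minAreaRect of cloud points near height z round xy (m): centre, sides, yaw deg mod 90"""
    P=cloud(c);m=(abs(P[...,2]-z)<tol)&(np.hypot(P[...,0]-xy[0],P[...,1]-xy[1])<r)&(c["depth"]>0)
    m=cv2.morphologyEx(m.astype(np.uint8),cv2.MORPH_OPEN,np.ones((3,3)))
    n,l,s,_=cv2.connectedComponentsWithStats(m);m=l==1+np.argmax(s[1:,4])
    v,u=np.where(m);K=c["K"]
    # rays onto the plane z: free of depth noise
    R,o=c["R"],-c["R"].T@c["t"]
    d=np.stack([(u-K[0,2])/K[0,0],(v-K[1,2])/K[1,1],1+0*u],-1)@R
    X=o+d*((z-o[2])/d[:,2])[:,None]
    (cx,cy),(a,b),t=cv2.minAreaRect((X[:,:2]*1000).astype(np.float32))
    return np.array([cx,cy])/1000,(a,b),t,P[m][:,2].mean()
def ray(c,u,v,z):
    K,R=c["K"],c["R"];o=-R.T@c["t"];d=R.T@np.array([(u-K[0,2])/K[0,0],(v-K[1,2])/K[1,1],1]);return o+d*(z-o[2])/d[2]
E
python3 - <<'E'
from h import *
c=viewer.read_camera("wrist")
print(rect(c,.062,.004,(.627,.028),.09))
print(rect(c,.012,.004,(.61,-.055),.18))
print(rect(c,.06,.004,(.593,-.136),.06))
for n in("plug0","station0","spindle_seat"):
  for r in regions_of("wrist",n):
    if r["p"]>.3:
        v,u=np.where(r["pixels"]);print(n,u.mean().round(1),v.mean().round(1),len(u),round(r["p"],2))
# plug-head tops (84 mm) and dark station mouths
for u,v in((352,176),(415,189)): print("mouth",ray(c,u/1.5,v/1.5,.062))
g=cv2.cvtColor(c["frame"],cv2.COLOR_RGB2GRAY)
for u0,v0 in((352,176),(415,189)):
    u0=int(u0/1.5);v0=int(v0/1.5);w_=g[v0-14:v0+15,u0-14:u0+15]
    n,l,s,ce=cv2.connectedComponentsWithStats((w_<110).astype(np.uint8))
    i=1+np.argmax(s[1:,4]);print("dark",ray(c,ce[i][0]+u0-14,ce[i][1]+v0-14,.062).round(4),s[i])
P=cloud(c);m=(abs(P[...,2]-.084)<.004)&(np.hypot(P[...,0]-.6,P[...,1]-.03)<.07)
n,l,s,ce=cv2.connectedComponentsWithStats(m.astype(np.uint8))
for i in range(1,n):
    if s[i,4]>30: print("head",ray(c,*ce[i],.084).round(4),s[i])
save("d",c["frame"][130:200,330:410],8)
E
```

```text
(array([0.62500177, 0.0290487 ]), (109.97554779052734, 110.01821899414062), 78.71180725097656, np.float64(0.062030759796929735))
(array([ 0.61226794, -0.03587511]), (260.4360046386719, 129.36685180664062), 78.71466827392578, np.float64(0.011995205796957951))
(array([ 0.59324774, -0.13226326]), (50.53425216674805, 52.69533157348633), 0.1290311962366104, np.float64(0.060092598459231136))
plug0 224.0 160.6 285 0.82
plug0 39.5 183.5 608 0.71
plug0 266.8 169.8 310 0.69
plug0 160.7 173.6 279 0.53
plug0 368.7 166.5 637 0.42
station0 296.2 144.3 14711 0.81
station0 352.9 11.5 1150 0.69
spindle_seat 368.5 166.8 653 0.94
spindle_seat 78.4 159.7 5684 0.69
mouth [0.65818177 0.04881215 0.062     ]
mouth [ 0.64733781 -0.0057599   0.062     ]
dark [0.6579 0.0498 0.062 ] [  8   8  13  14 148]
dark [ 0.647  -0.0048  0.062 ] [  8   8  13  14 145]
head [0.604  0.0614 0.084 ] [215 153  20  19 283]
head [0.5931 0.0072 0.084 ] [258 161  19  19 273]
```

send_rows([
  [0.2,-4,0.5,0,4.5],
  [0.2,-4,0.5,0,4.5],
  [0.2,-4,0.5,0,4.5],
  [0.2,-4,0.5,0,4.5],
  [0.2,-4,0.5,0,4.5],
  [0.2,-4,0.5,0,4.5],
  [0.2,-4,0.5,0,4.5],
  [0,0,0.5,0,4.5],
  [0,0,0,0,4.5],
  [0,0,0,0,4.5],
])

```text
time_s: 4.95
tool_pos: [0.6143, 0.3008, 0.2634]
tcp_rot: [3.141, -0.0, -0.001]
wrist_force: [0.1, -0.1, 0.5]
gripper_width: 0.0449
```

```bash
python3 - <<'E'
from h import *
s=manip.observe();print(s["tool_pos"],s["tcp_rot"])
c=viewer.read_camera("wrist");P=cloud(c)
m=(abs(P[...,2]-.095)<.003)&(np.hypot(P[...,0]-.6,P[...,1]-.3)<.07)
n,l,st,ce=cv2.connectedComponentsWithStats(m.astype(np.uint8))
for i in range(1,n):
    if st[i,4]>30: print("head",ray(c,*ce[i],.095).round(4),st[i],ce[i])
print(rect(c,.05,.003,(.595,.286),.08))
for t in["tool0","stand","tray"]:
    print(t,[(w(c,r["position"]).round(4).tolist(),round(r["p"],2)) for r in place_of("wrist",t) if r["p"]>.2])
save("e",c["frame"],1.5)
E
```

```text
[0.614343   0.30077457 0.26344012] [ 3.14073085e+00 -2.54739512e-04 -9.19175345e-04]
head [0.6209 0.3105 0.095 ] [239 161  16  19 218] [246.55963303 169.33486239]
head [0.5726 0.3147 0.095 ] [236 202  16  17 196] [243.30102041 210.33673469]
(array([0.59409821, 0.28830823]), (99.98036193847656, 100.46295166015625), 84.86138153076172, np.float64(0.050055248153875936))
tool0 [([0.5729, 0.3136, 0.0109], 0.98), ([0.6164, 0.3112, 0.011], 0.7)]
stand [([0.5948, 0.2839, -0.0026], 0.81), ([0.4124, 0.2558, -0.002], 0.49)]
tray [([0.4116, 0.2531, 0.0016], 0.98), ([0.6584, 0.0474, 0.0571], 0.7)]
```

View pics/e.png

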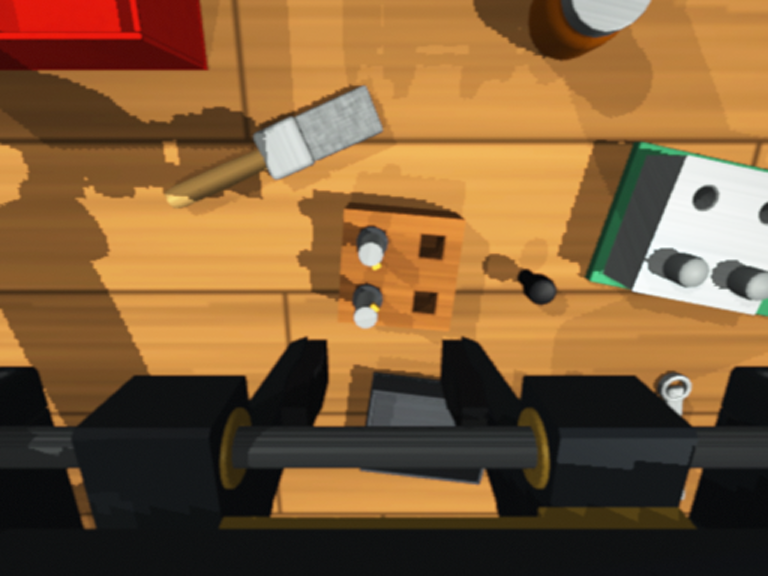

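send_rows([
  [0.69,-1.02,0,0,4.5],
  [0,0,3,0,4.5],
  [0,0,4,0,4.5],
  [0,0,4,0,4.5],
  [0,0,4,0,4.5],
  [0,0,2,0,4.5],
  [0,0,0.75,0,4.5],
  [0,0,0,0,1.2],
  [0,0,0,0,1.2],
  [0,0,0,0,1.2],
], force=25)

```text
time_s: 6.15
tool_pos: [0.623, 0.3127, 0.0887]
tcp_rot: [-3.14, -0.0, -0.006]
wrist_force: [0.1, 0.6, 0.2]
gripper_width: 0.0231
```

```bash
python3 - <<'E'
from h import *
s=manip.observe();print({k:np.round(s[k],4) for k in("time_s","tool_pos","tcp_rot","wrist_force","ft_torque","gripper_width")})
E
```

```text
{'time_s': np.float64(6.15), 'tool_pos': array([0.623 , 0.3127, 0.0887]), 'tcp_rot': array([-3.1398e+00, -2.0000e-04, -5.8000e-03]), 'wrist_force': array([0.0505, 0.6013, 0.2149]), 'ft_torque': array([-0.0168,  0.0234,  0.0273]), 'gripper_width': np.float64(0.0231)}
```

send_rows([
  [0,0,0,0,1.2],
  [0,0,0,0,1.2],
  [0,0,0,0,1.2],
  [0,0,0,0,1.2],
  [0,0,0,0,1.2],
  [0,0,0,0,1.2],
  [0,0,0,0,1.2],
  [0,0,-1,0,1.2],
  [0,0,-3,0,1.2],
  [0,0,-3,0,1.2],
])

```text
time_s: 7.15
tool_pos: [0.6202, 0.3114, 0.1557]
tcp_rot: [3.14, 0.0, -0.005]
wrist_force: [0.5, 0.0, -0.5]
gripper_width: 0.0172
```

```bash
python3 - <<'E'
from h import *
s=manip.observe();print({k:np.round(s[k],4) for k in("time_s","tool_pos","tcp_rot","wrist_force","ft_torque","gripper_width")})
c=viewer.read_camera("wrist");save("f",c["frame"][200:384,100:420],2.4)
s=manip.observe();print({k:np.round(s[k],4) for k in("time_s","tool_pos")})
E
```

```text
{'time_s': np.float64(7.15), 'tool_pos': array([0.6202, 0.3114, 0.1557]), 'tcp_rot': array([ 3.1403e+00,  1.0000e-04, -4.7000e-03]), 'wrist_force': array([ 0.4953,  0.0094, -0.5414]), 'ft_torque': array([-0.001 , -0.0266,  0.0289]), 'gripper_width': np.float64(0.0172)}
{'time_s': np.float64(7.2), 'tool_pos': array([0.6235, 0.3131, 0.1631])}
```

View pics/f.png

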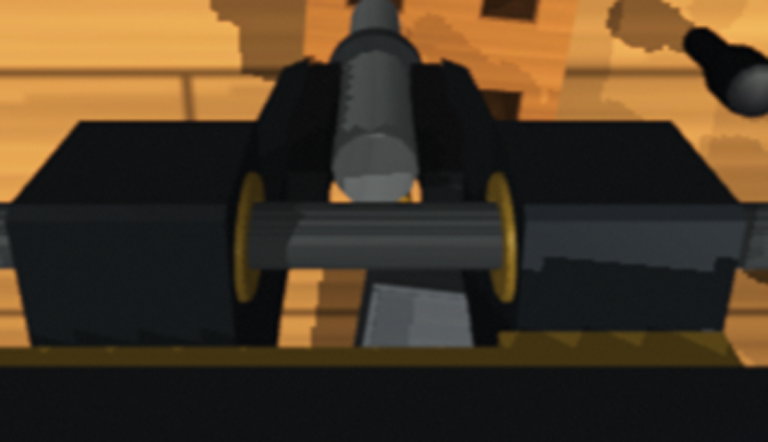

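send_rows([
  [0.57,4.36,-0.3,0,1.2],
  [0.57,4.36,-0.3,0,1.2],
  [0.57,4.36,0,0,1.2],
  [0.57,4.36,0,0,1.2],
  [0.57,4.36,0,0,1.2],
  [0.57,4.36,0,0,1.2],
  [0,0,0,0,1.2],
  [0,0,0,0,1.2],
  [0,0,0,0,1.2],
  [0,0,0,0,1.2],
])

```text
time_s: 8.2
tool_pos: [0.6552, 0.0518, 0.162]
tcp_rot: [-3.141, -0.003, 0.001]
wrist_force: [-0.3, 0.5, -1.7]
gripper_width: 0.0172
```

```bash
cat >> h.py <<'E'
def st():
    s=manip.observe();print({k:np.round(s[k],4).tolist() for k in("time_s","tool_pos","tcp_rot","wrist_force","ft_torque","gripper_width")});return s
E
python3 - <<'E'
from h import *
st()
for i in range(3):
    c=viewer.read_camera("wrist");s=st()
r=rect(c,.062,.004,(.625,.029),.09);print(r)
for q in regions_of("wrist","tool0")[:2]:
    v,u=np.where(q["pixels"]);print(q["p"],u.mean(),v.mean(),len(u),u.min(),u.max(),v.min(),v.max())
print([(w(c,q["position"]).round(4),q["p"]) for q in place_of("wrist","tool0")[:2]])
P=cloud(c);T=s["tool_pos"]
for z in np.arange(-.08,.01,.005):
    m=(abs(P[...,2]-T[2]-z)<.0025)&(np.hypot(*(P[...,:2]-T[:2]).transpose(2,0,1))<.016)&(c["depth"]>0)
    if m.sum()>5:print(round(z,3),m.sum(),(P[m].min(0)-T).round(4),(P[m].max(0)-T).round(4))
save("g",c["frame"][60:384,100:420],2)
E
```

```text
{'time_s': 8.2, 'tool_pos': [0.6552, 0.0518, 0.162], 'tcp_rot': [-3.1413, -0.0028, 0.0007], 'wrist_force': [-0.3408, 0.4782, -1.6871], 'ft_torque': [0.0527, 0.0678, 0.0358], 'gripper_width': 0.0172}
{'time_s': 8.25, 'tool_pos': [0.6553, 0.0519, 0.162], 'tcp_rot': [-3.1413, -0.0032, 0.0006], 'wrist_force': [0.4896, 0.4227, -1.1839], 'ft_torque': [-0.0011, 0.0208, 0.0228], 'gripper_width': 0.0171}
{'time_s': 8.3, 'tool_pos': [0.6553, 0.0518, 0.1621], 'tcp_rot': [-3.1414, -0.0033, 0.0003], 'wrist_force': [0.4107, 0.1577, -1.1325], 'ft_torque': [-0.0666, 0.037, 0.0107], 'gripper_width': 0.0172}
{'time_s': 8.35, 'tool_pos': [0.6554, 0.0517, 0.1622], 'tcp_rot': [-3.1415, -0.0031, 0.0002], 'wrist_force': [0.1579, -0.0715, -1.4043], 'ft_torque': [0.0348, 0.0589, -0.0538], 'gripper_width': 0.0171}
(array([0.64458057, 0.02484788]), (109.9413833618164, 72.64124298095703), 78.62044525146484, np.float64(0.062023271303199325))
0.56 255.54847870182556 244.35659229208926 2465 238 274 198 283
[(array([0.6521, 0.0535, 0.0805]), 0.61)]
-0.075 40 [ 0.0003 -0.0074 -0.0771] [ 0.0066  0.0074 -0.0727]
-0.07
[... 215 characters left out ...]
[ 0.0066  0.0066 -0.0526]
-0.05 7 [ 0.0055 -0.0025 -0.0523] [ 0.0064  0.003  -0.0508]
-0.04 24 [ 0.0014 -0.0127 -0.0394] [ 0.0112  0.0104 -0.0375]
-0.035 353 [ 0.0006 -0.0118 -0.0375] [ 0.0116  0.0117 -0.0325]
-0.03 99 [ 0.0005 -0.0084 -0.0325] [ 0.0117  0.0095 -0.0275]
-0.025 164 [-0.0006 -0.014  -0.0274] [ 0.0077  0.0144 -0.0225]
-0.02 190 [ 0.0004 -0.0142 -0.0225] [ 0.008   0.0143 -0.0175]
-0.015 233 [-0.0002 -0.0141 -0.0174] [ 0.008   0.0144 -0.0125]
-0.01 228 [-0.0005 -0.0143 -0.0125] [ 0.0078  0.014  -0.0075]
-0.005 333 [-0.011  -0.0143 -0.0075] [ 0.0079  0.0144 -0.0025]
0.0 347 [-0.0115 -0.0142 -0.0025] [0.008  0.0143 0.0025]
0.005 1079 [-0.0105 -0.0143  0.0025] [0.0079 0.0144 0.0075]
```

View pics/g.png

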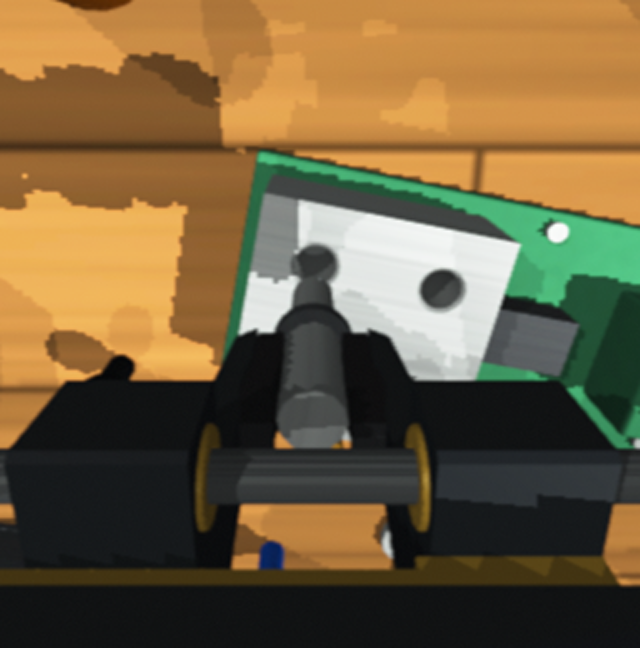

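send_rows([
  [0.47,0.11,0,0,1.2],
  [0,0,0.6,0,1.2],
  [0,0,0.6,0,1.2],
  [0,0,0.6,0,1.2],
  [0,0,0,0,1.2],
  [0,0,0,0,1.2],
  [0,0,0,0,1.2],
  [0,0,0,0,1.2],
  [0,0,0,0,1.2],
  [0,0,0,0,1.2],
])

```text
time_s: 9.45
tool_pos: [0.6604, 0.0493, 0.1445]
tcp_rot: [-3.142, -0.0, -0.001]
wrist_force: [-0.5, -0.4, -0.4]
gripper_width: 0.0169
```

```bash
cat >> h.py <<'E'
def axis(c,s,zr=(-.074,-.052),r=.008):
    """axis of a held upright cylinder: front surface points, least squares circle of known radius"""
    from scipy.optimize import least_squares
    P=cloud(c);T=s["tool_pos"];D=P-T
    m=(D[...,2]>zr[0])&(D[...,2]<zr[1])&(np.hypot(D[...,0],D[...,1])<.016)&(c["depth"]>0)
    Q=P[m][:,:2];f=least_squares(lambda a:np.hypot(*(Q-a).T)-r,T[:2]-[.002,0],loss="soft_l1",f_scale=.0005)
    return f.x,len(Q),np.sqrt(2*f.cost/len(Q))
def block(c):
    """block centre from its top face, tolerant of a hidden -x part: +x edge and both y edges"""
    ce,ab,t,z=rect(c,.062,.004,(.625,.029),.09);a,b=ab
    if t<45: a,b=b,a;t+=90        # a along block y
    x=np.array([np.sin(np.radians(t)),-np.cos(np.radians(t))]);y=np.array([-x[1],x[0]])
    o=ce+x*(b/2-55)/1000
    return o,x,y,(a,b,t)
def stations(c):
    o,x,y,i=block(c);print("block",o.round(4),np.round(i,2));return {k:o+.028*(sx*x+sy*y) for k,sx,sy in(("++",1,1),("+-",1,-1),("-+",-1,1),("--",-1,-1))}
E
python3 - <<'E'
from h import *
c=viewer.read_camera("wrist");s=st()
print(axis(c,s));print(stations(c))
save("i",c["frame"][130:230,200:330],6)
E
```

```text
{'time_s': 9.5, 'tool_pos': [0.6604, 0.0493, 0.1445], 'tcp_rot': [-3.1416, -0.0003, -0.0006], 'wrist_force': [-0.3426, -0.1587, -1.9935], 'ft_torque': [0.0733, 0.0367, -0.0016], 'gripper_width': 0.0174}
(array([0.65860481, 0.04903367]), 209, np.float64(0.00021690849779570402))
block [0.6263 0.0285] [110.04  57.82  78.56]
{'++': array([0.65924832, 0.05036935]), '+-': array([ 0.64813941, -0.00451773]), '-+': array([0.60436123, 0.06147826]), '--': array([0.59325233, 0.00659117])}
```

View pics/i.png

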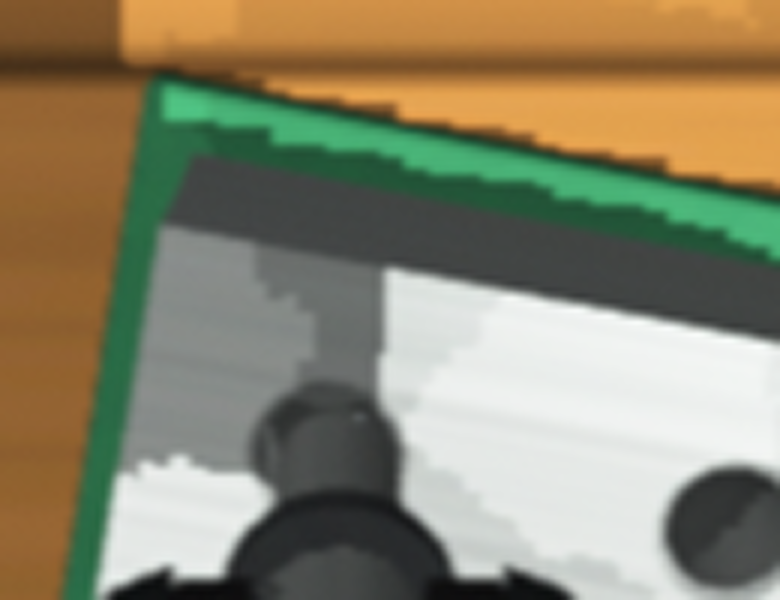

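send_rows([
  [0.06,-0.13,0,0,1.2],
  [0,0,0.25,0,1.2],
  [0,0,0.25,0,1.2],
  [0,0,0.25,0,1.2],
  [0,0,0.25,0,1.2],
  [0,0,0.25,0,1.2],
  [0,0,0.25,0,1.2],
  [0,0,0,0,1.2],
  [0,0,0,0,1.2],
  [0,0,0,0,1.2],
])

```text
time_s: 10.5
tool_pos: [0.661, 0.0505, 0.1293]
tcp_rot: [-3.142, -0.0, -0.0]
wrist_force: [0.1, 0.3, -1.6]
gripper_width: 0.0168
```

```bash
python3 - <<'E'
from h import *
c=viewer.read_camera("wrist");s=st()
print(axis(c,s,(-.055,-.05)),axis(c,s,(-.037,-.034),.013));print(stations(c)["++"])
E
```

```text
{'time_s': 10.55, 'tool_pos': [0.661, 0.0506, 0.1294], 'tcp_rot': [-3.1416, -0.0003, -0.0005], 'wrist_force': [-0.3511, -0.5608, -0.1767], 'ft_torque': [0.0524, 0.0005, -0.0191], 'gripper_width': 0.0169}
(array([0.65911311, 0.05034001]), 31, np.float64(0.00022269144450991538)) (array([0.65852615, 0.05038519]), 129, np.float64(0.0009549358086623592))
block [0.6265 0.0284] [110.05  49.74  78.59]
[0.65943658 0.0503169 ]
```

send_rows([
  [0,0,0.7,0,1.2],
  [0,0,0.7,0,1.2],
  [0,0,0.7,0,1.2],
  [0,0,0.5,0,1.2],
  [0,0,0.3,0,1.2],
  [0,0,0,0,1.2],
  [0,0,0,0,1.2],
  [0,0,0,0,4],
  [0,0,0,0,4],
  [0,0,0,0,4],
])

```text
time_s: 11.55
tool_pos: [0.661, 0.0506, 0.1]
tcp_rot: [-3.142, -0.0, -0.0]
wrist_force: [-0.1, -0.1, 0.1]
gripper_width: 0.0385
```

send_rows([
  [0,0,0,0,4],
  [0,0,-1,0,4],
  [0,0,-2,0,4],
  [0,0,-3,0,4],
  [0,0,-4,0,4],
  [0,0,-3,0,4],
  [-2,-4,0,0,4],
  [-2,-4.5,0,0,4],
  [-2,-4.5,0,0,4],
  [0,0,0,0,4],
])

```text
time_s: 12.55
tool_pos: [0.5986, 0.1854, 0.2313]
tcp_rot: [-3.139, -0.008, -0.0]
wrist_force: [0.1, -0.1, -0.6]
gripper_width: 0.0397
```

```bash
python3 - <<'E'
from h import *
c=viewer.read_camera("wrist");s=st()
P=cloud(c)
for zt,xy in((.107,(.659,.05)),(.095,(.572,.315))):
    m=(abs(P[...,2]-zt)<.004)&(np.hypot(P[...,0]-xy[0],P[...,1]-xy[1])<.03)
    print(m.sum(),P[m].mean(0) if m.any() else 0)
E
```

```text
{'time_s': 12.6, 'tool_pos': [0.5998, 0.1831, 0.2312], 'tcp_rot': [-3.1411, -0.0072, -0.0015], 'wrist_force': [0.7346, -1.0129, -0.3454], 'ft_torque': [0.0563, -0.0221, 0.0309], 'gripper_width': 0.0398}
391 [0.65851377 0.05121429 0.10657133]
268 [0.57249656 0.31383599 0.09488731]
```

send_rows([
  [-0.9,-4.4,0,0,4],
  [-0.9,-4.4,0,0,4],
  [-0.95,-4.4,0,0,4],
  [0,0,0,7,4],
  [0,0,0,7,4],
  [0,0,1,7,4],
  [0,0,2,7,4],
  [0,0,2,7,4],
  [0,0,2,0,4],
  [0,0,0,0,4],
])

```text
time_s: 13.6
tool_pos: [0.5792, 0.2938, 0.1562]
tcp_rot: [-2.99, 0.893, 0.038]
wrist_force: [-0.3, -0.9, -0.1]
gripper_width: 0.0399
```

```bash
python3 - <<'E'
from h import *
c=viewer.read_camera("wrist");s=st();P=cloud(c)
m=(abs(P[...,2]-.095)<.002)&(np.hypot(P[...,0]-.572,P[...,1]-.315)<.014)
print(m.sum(),P[m].mean(0) if m.any() else 0,P[m].min(0),P[m].max(0))
m=(abs(P[...,2]-.053)<.004)&(np.hypot(P[...,0]-.572,P[...,1]-.315)<.02);print(m.sum(),P[m].min(0),P[m].max(0))
E
```

```text
{'time_s': 13.65, 'tool_pos': [0.58, 0.2948, 0.158], 'tcp_rot': [-2.9889, 0.8917, 0.0346], 'wrist_force': [-0.0615, 0.116, -0.1828], 'ft_torque': [0.119, 0.0077, 0.0408], 'gripper_width': 0.0401}
438 [0.57267845 0.31394701 0.09495389] [0.56235745 0.304704   0.09303801] [0.58211961 0.32349317 0.09678997]
918 [0.55213595 0.29508644 0.04900941] [0.59181725 0.33472881 0.05699441]
```

send_rows([
  [0,0,0,0,4],
  [-0.8,-0.6,0,0,4],
  [-0.88,-0.63,0,0,4],
  [0,0,1,0,4],
  [0,0,1,0,4],
  [0,0,0,0,4],
  [0,0,0,0,4],
  [0,0,0,0,4],
  [0,0,0,0,4],
  [0,0,0,0,4],
])

```text
time_s: 14.65
tool_pos: [0.5752, 0.3112, 0.1402]
tcp_rot: [-2.983, 0.87, 0.041]
wrist_force: [0.0, 0.1, -0.3]
gripper_width: 0.0402
```

```bash
python3 - <<'E'
from h import *
s=st();s=manip.observe();from scipy.spatial.transform import Rotation as Ro
R=Ro.from_rotvec(s["tcp_rot"]).as_matrix();print(R.T@(np.array([.5727,.3142,.0875])-s["tool_pos"])*100,R.round(3))
E
```

```text
{'time_s': 14.65, 'tool_pos': [0.5752, 0.3112, 0.1402], 'tcp_rot': [-2.9831, 0.8702, 0.0411], 'wrist_force': [0.0427, 0.09, -0.2782], 'ft_torque': [0.033, 0.0222, -0.0557], 'gripper_width': 0.0402}
[-0.19130576  0.01132577  5.28120402] [[ 0.843 -0.538 -0.016]
 [-0.537 -0.843  0.04 ]
 [-0.035 -0.025 -0.999]]
```

send_rows([
  [0,0,0,-7,4],
  [0,0,0,-7,4],
  [0,0,0,0,4],
  [0,0,0,0,4],
  [0,0,0,0,4],
  [0,0,0,0,4],
  [0,0,0,0,4],
  [0,0,0,0,4],
  [0,0,0,0,4],
  [0,0,0,0,4],
])

```text
time_s: 15.65
tool_pos: [0.5749, 0.3112, 0.1398]
tcp_rot: [-3.064, 0.5, 0.035]
wrist_force: [0.0, 0.5, -1.0]
gripper_width: 0.0401
```

```bash
cat >> h.py <<'E'
from scipy.spatial.transform import Rotation as Ro
def to(x,y,z):
    s=manip.observe();R=Ro.from_rotvec(s["tcp_rot"]).as_matrix()
    print("tool cm",(R.T@(np.array([x,y,z])-s["tool_pos"])*100).round(2),"heading",np.degrees(np.arctan2(R[1,0],R[0,0])).round(2),"z",R[:,2].round(4),"q",s["joints"].round(2))
E
python3 - <<'E'
from h import *
st();to(.5727,.3142,.0875)
E
```

```text
{'time_s': 15.65, 'tool_pos': [0.5749, 0.3112, 0.1398], 'tcp_rot': [-3.0644, 0.4997, 0.0352], 'wrist_force': [0.0356, 0.4967, -1.0439], 'ft_torque': [0.0214, -0.0176, 0.0128], 'gripper_width': 0.0401}
tool cm [-0.16 -0.05  5.24] heading -18.5 z [-0.0165  0.0396 -0.9991] q [0.44 0.32 1.77 0.05 1.05 2.31]
```

send_rows([
  [0,0,-3,-8,4],
  [0,0,-2,-8.5,4],
  [0,0,0,-8.5,4],
  [0,0,0,-8.5,4],
  [0,0,0,-8.5,4],
  [0,0,0,-8.5,4],
  [0,0,0,-8.5,4],
  [0,0,0,-8.5,4],
  [0,0,0,-8.5,4],
  [0,0,0,-8.5,4],
])

```text
time_s: 16.65
tool_pos: [0.5757, 0.3092, 0.1897]
tcp_rot: [-2.594, -1.696, -0.012]
wrist_force: [-0.5, 0.4, -0.5]
gripper_width: 0.0398
```

send_rows([
  [0,0,0,-8.5,4],
  [0,0,0,-8.5,4],
  [0,0,0,-8.5,4],
  [0,0,0,-8.5,4],
  [0,0,0,-8.5,4],
  [0,0,0,-8.5,4],
  [0,0,0,-8.5,4],
  [0,0,0,-8.5,4],
  [0,0,0,-8.5,4],
  [0,0,0,-8.5,4],
])

```text
time_s: 17.65
tool_pos: [0.5757, 0.3092, 0.1897]
tcp_rot: [-0.771, -3.018, -0.054]
wrist_force: [0.4, 0.3, 1.3]
gripper_width: 0.0399
```

send_rows([
  [0,0,0,-8.5,4],
  [0,0,0,-8.5,4],
  [0,0,0,-8.5,4],
  [0,0,0,-8.5,4],
  [0,0,0,-8.5,4],
  [0,0,0,-8.5,4],
  [0,0,0,-8.5,4],
  [0,0,0,-8.5,4],
  [0,0,0,-8.5,4],
  [0,0,0,0,4],
])

```text
time_s: 18.65
tool_pos: [0.5757, 0.3092, 0.1898]
tcp_rot: [-1.265, 2.874, 0.067]
wrist_force: [0.3, 0.8, 0.3]
gripper_width: 0.0398
```

```bash
python3 - <<'E'
from h import *
st();to(.5727,.3142,.0875)
E
```

```text
{'time_s': 18.65, 'tool_pos': [0.5757, 0.3092, 0.1898], 'tcp_rot': [-1.2647, 2.8739, 0.0674], 'wrist_force': [0.3068, 0.7516, 0.3369], 'ft_torque': [0.0949, -0.0362, -0.002], 'gripper_width': 0.0398}
tool cm [ 0.02  0.16 10.24] heading -132.51 z [-0.0164  0.0397 -0.9991] q [ 0.43  0.27  1.73  0.05  1.13 -1.99]
```

send_rows([
  [0,0,0,-8,4],
  [0,0,0,-8,4],
  [0,0,0,-8,4],
  [0,0,0,-8,4],
  [0,0,0,-3,4],
  [0,0,0,0,4],
  [0,0,0,0,4],
  [0,0,0,0,4],
  [0,0,0,0,4],
  [0,0,0,0,4],
])

```text
time_s: 19.65
tool_pos: [0.5719, 0.3172, 0.1901]
tcp_rot: [-2.045, 2.372, 0.04]
wrist_force: [-0.6, 0.0, -0.3]
gripper_width: 0.0399
```

```bash
python3 - <<'E'
from h import *
st();to(.5727,.3142,.0875)
E
```

```text
{'time_s': 19.65, 'tool_pos': [0.5719, 0.3172, 0.1901], 'tcp_rot': [-2.0448, 2.3723, 0.0403], 'wrist_force': [-0.5761, 0.0446, -0.2788], 'ft_torque': [0.1091, -0.0542, -0.0069], 'gripper_width': 0.0399}
tool cm [ 0.53 -0.26 10.24] heading -98.49 z [-0.0097  0.0256 -0.9996] q [ 0.46  0.28  1.73  0.03  1.13 -2.55]
```

send_rows([
  [0,0,0,-3,4],
  [0,0,0,-2.5,4],
  [0,0,0,0,4],
  [0,0,0,0,4],
  [0,0,0,0,4],
  [0,0,0,0,4],
  [0,0,0,0,4],
  [0,0,0,0,4],
  [0,0,0,0,4],
  [0,0,0,0,4],
])

```text
time_s: 20.65
tool_pos: [0.5628, 0.3343, 0.1902]
tcp_rot: [-2.122, 2.314, -0.011]
wrist_force: [0.3, -0.2, 0.6]
gripper_width: 0.0401
```

```bash
python3 - <<'E'
from h import *
st();to(.5727,.3142,.0875)
E
```

```text
{'time_s': 20.65, 'tool_pos': [0.5628, 0.3343, 0.1902], 'tcp_rot': [-2.1221, 2.3136, -0.0107], 'wrist_force': [0.3247, -0.1627, 0.5599], 'ft_torque': [0.1279, -0.1144, -0.0119], 'gripper_width': 0.0401}
tool cm [ 1.89 -1.09 10.28] heading -94.95 z [ 0.0062 -0.0036 -1.    ] q [ 0.5   0.28  1.73 -0.01  1.13 -2.55]
```

send_rows([
  [0.9,-0.55,0,0,4],
  [1,-0.55,0,0,4],
  [0,0,0,8.5,4],
  [0,0,0,8.5,4],
  [0,0,0,8.5,4],
  [0,0,0,8.5,4],
  [0,0,0,8.5,4],
  [0,0,0,8.5,4],
  [0,0,0,8.5,4],
  [0,0,0,8.5,4],
])

```text
time_s: 21.65
tool_pos: [0.5691, 0.3198, 0.1903]
tcp_rot: [-0.435, 3.101, -0.025]
wrist_force: [-0.4, -0.2, 0.3]
gripper_width: 0.0397
```

send_rows([
  [0,0,0,8.5,4],
  [0,0,0,8.5,4],
  [0,0,0,8.5,4],
  [0,0,0,8.5,4],
  [0,0,0,8.5,4],
  [0,0,0,8.5,4],
  [0,0,0,8.5,4],
  [0,0,0,0,4],
  [0,0,0,0,4],
  [0,0,0,0,4],
])

```text
time_s: 22.65
tool_pos: [0.5689, 0.3203, 0.1902]
tcp_rot: [1.146, 2.908, -0.014]
wrist_force: [-1.3, -0.3, -0.3]
gripper_width: 0.0405
```

```bash
python3 - <<'E'
from h import *
st();to(.5727,.3142,.0875)
E
```

```text
{'time_s': 22.65, 'tool_pos': [0.5689, 0.3203, 0.1902], 'tcp_rot': [1.1456, 2.9079, -0.0136], 'wrist_force': [-1.3412, -0.34, -0.3207], 'ft_torque': [0.0021, -0.1258, 0.0222], 'gripper_width': 0.0405}
tool cm [-0.5  -0.16 10.29] heading 136.99 z [ 0.0118 -0.014  -0.9998] q [ 0.48  0.27  1.73 -0.02  1.13 -0.33]
```

send_rows([
  [-0.5,-0.16,0,0,4],
  [0,0,3,0,4],
  [0,0,3.5,0,4],
  [0,0,2.5,0,4],
  [0,0,1.2,0,4],
  [0,0,0,0,4],
  [0,0,0,0,1.2],
  [0,0,0,0,1.2],
  [0,0,0,0,1.2],
  [0,0,0,0,1.2],
])

```text
time_s: 23.65
tool_pos: [0.5737, 0.3151, 0.0902]
tcp_rot: [1.148, 2.905, -0.01]
wrist_force: [0.0, -0.7, 4.4]
gripper_width: 0.0171
```

send_rows([
  [0,0,0,0,1.2],
  [0,0,0,0,1.2],
  [0,0,0,0,1.2],
  [0,0,0,0,1.2],
  [0,0,0,0,1.2],
  [0,0,-2,0,1.2],
  [0,0,-3,0,1.2],
  [0,0,-3,0,1.2],
  [0,0,0,8,1.2],
  [0,0,0,8,1.2],
])

```text
time_s: 24.65
tool_pos: [0.5722, 0.316, 0.17]
tcp_rot: [1.549, 2.712, -0.006]
wrist_force: [-0.1, -0.8, -2.1]
gripper_width: 0.0168
```

```bash
python3 - <<'E'
from h import *
st();to(.648,-.0045,.1655)
E
```

```text
{'time_s': 24.65, 'tool_pos': [0.5722, 0.316, 0.17], 'tcp_rot': [1.5486, 2.7121, -0.0061], 'wrist_force': [-0.148, -0.8385, -2.0651], 'ft_torque': [-0.0138, -0.1155, 0.0174], 'gripper_width': 0.0168}
tool cm [-31.44  -9.77   0.96] heading 120.54 z [ 0.0141 -0.0126 -0.9998] q [ 0.47  0.29  1.75 -0.02  1.1  -0.05]
```

send_rows([
  [0,0,-2,8.5,1.2],
  [0,0,-2,8.5,1.2],
  [0,0,0,8.5,1.2],
  [0,0,0,8.5,1.2],
  [0,0,0,8.5,1.2],
  [0,0,0,8.5,1.2],
  [0,0,0,8.5,1.2],
  [0,0,0,8.5,1.2],
  [0,0,0,8.5,1.2],
  [0,0,0,8.5,1.2],
])

```text
time_s: 25.65
tool_pos: [0.5707, 0.316, 0.2077]
tcp_rot: [2.976, 0.953, 0.009]
wrist_force: [-0.7, -0.2, -0.9]
gripper_width: 0.0172
```

send_rows([
  [0,0,0,8.5,1.2],
  [0,0,0,8.5,1.2],
  [0,0,0,8.5,1.2],
  [0,0,0,8.5,1.2],
  [0,0,0,0,1.2],
  [0,0,0,0,1.2],
  [1.1,4.5,0,0,1.2],
  [1.1,4.5,0,0,1.2],
  [1.1,4.5,0,0,1.2],
  [1.1,4.5,0,0,1.2],
])

```text
time_s: 26.65
tool_pos: [0.6211, 0.1363, 0.2114]
tcp_rot: [3.127, 0.057, 0.018]
wrist_force: [0.4, -0.4, -0.9]
gripper_width: 0.0174
```

```bash
python3 - <<'E'
from h import *
st();to(.648,-.0045,.165)
E
```

```text
{'time_s': 26.65, 'tool_pos': [0.6211, 0.1363, 0.2114], 'tcp_rot': [3.127, 0.0573, 0.0181], 'wrist_force': [0.4224, -0.4435, -0.9408], 'ft_torque': [0.1141, 0.0383, 0.0309], 'gripper_width': 0.0174}
tool cm [ 2.12 14.1   4.86] heading 2.1 z [ 0.0118 -0.0138 -0.9998] q [ 0.18  0.22  1.75 -0.02  1.16  1.73]
```

send_rows([
  [0.75,4.6,0,0,1.2],
  [0.75,4.6,0,0,1.2],
  [0.75,4.4,0,0,1.2],
  [0,0,2,0,1.2],
  [0,0,2.4,0,1.2],
  [0,0,0,0,1.2],
  [0,0,0,0,1.2],
  [0,0,0,0,1.2],
  [0,0,0,0,1.2],
  [0,0,0,0,1.2],
])

```text
time_s: 27.65
tool_pos: [0.6491, 0.0023, 0.171]
tcp_rot: [3.127, 0.053, 0.022]
wrist_force: [-0.6, 0.4, -1.3]
gripper_width: 0.0171
```

```bash
python3 - <<'E'
from h import *
c=viewer.read_camera("wrist");s=st()
print(axis(c,s,(-.078,-.068)),axis(c,s,(-.066,-.054)));S=stations(c);print(S)
to(*S["+-"],.145)
E
```

```text
{'time_s': 27.7, 'tool_pos': [0.649, 0.0023, 0.1707], 'tcp_rot': [3.127, 0.0523, 0.0209], 'wrist_force': [-0.301, -0.6912, -1.4368], 'ft_torque': [0.1021, -0.0166, -0.0123], 'gripper_width': 0.0176}
(array([0.65011929, 0.00134943]), 87, np.float64(0.00021611931129904337)) (array([0.66435245, 0.00215448]), 120, np.float64(0.0010845582974305904))
block [0.6261 0.0285] [110.08 100.8   78.84]
{'++': array([0.65900942, 0.05059777]), '+-': array([ 0.64817242, -0.00434365]), '-+': array([0.604068  , 0.06143477]), '--': array([0.593231  , 0.00649336])}
tool cm [-0.14  0.62  2.58] heading 1.92 z [ 0.0136 -0.0139 -0.9998] q [-0.03  0.28  1.76 -0.02  1.09  1.52]
```

send_rows([
  [-0.24,0.53,0,0,1.2],
  [0,0,0.8,0,1.2],
  [0,0,0.8,0,1.2],
  [0,0,0.7,0,1.2],
  [0,0,0,0,1.2],
  [0,0,0,0,1.2],
  [0,0,0,0,1.2],
  [0,0,0,0,1.2],
  [0,0,0,0,1.2],
  [0,0,0,0,1.2],
])

```text
time_s: 28.7
tool_pos: [0.6466, -0.0037, 0.1469]
tcp_rot: [3.127, 0.051, 0.019]
wrist_force: [-0.4, -0.9, -1.5]
gripper_width: 0.0172
```

```bash
python3 - <<'E'
from h import *
c=viewer.read_camera("wrist");s=st()
print(axis(c,s,(-.078,-.068)),axis(c,s,(-.068,-.060)));S=stations(c);print(S)
P=cloud(c)-s["tool_pos"];m=(np.hypot(P[...,0],P[...,1])<.012)&(c["depth"]>0);print(np.sort(P[m][:,2])[:60:10])
save("j",c["frame"][130:230,200:330],4)
E
```

```text
{'time_s': 28.75, 'tool_pos': [0.6466, -0.0037, 0.1469], 'tcp_rot': [3.1271, 0.0511, 0.0188], 'wrist_force': [-0.0975, -0.8191, -2.2031], 'ft_torque': [0.0357, 0.0305, -0.0123], 'gripper_width': 0.017}
(array([ 0.64749362, -0.0046977 ]), 94, np.float64(0.00022510381897305334)) (array([ 0.64719472, -0.00462902]), 79, np.float64(0.0002202570757245141))
block [0.6261 0.0285] [109.96  90.08  78.67]
{'++': array([0.65909873, 0.05045912]), '+-': array([ 0.64809693, -0.00444953]), '-+': array([0.60419007, 0.06146092]), '--': array([0.59318828, 0.00655226])}
[-0.13198116 -0.1313711  -0.13077492 -0.1302612  -0.12754117 -0.12192531]
```

View pics/j.png

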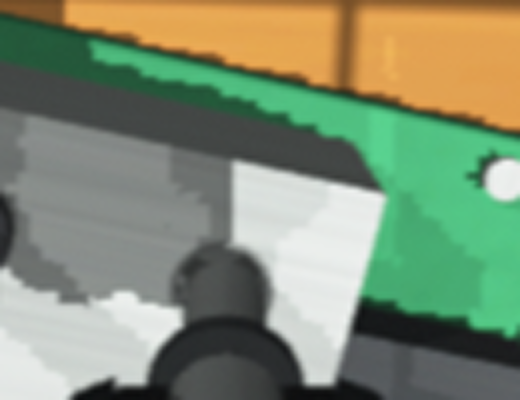

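send_rows([
  [0.03,-0.04,0,0,1.2],
  [0,0,0.3,0,1.2],
  [0,0,0.3,0,1.2],
  [0,0,0.3,0,1.2],
  [0,0,0.3,0,1.2],
  [0,0,0.3,0,1.2],
  [0,0,0.3,0,1.2],
  [0,0,0,0,1.2],
  [0,0,0,0,1.2],
  [0,0,0,0,1.2],
])

```text
time_s: 29.75
tool_pos: [0.6471, -0.0036, 0.1288]
tcp_rot: [3.127, 0.051, 0.019]
wrist_force: [-0.5, -0.6, -1.1]
gripper_width: 0.0173
```

```bash
python3 - <<'E'
from h import *
s=st()
E
```

```text
{'time_s': 29.75, 'tool_pos': [0.6471, -0.0036, 0.1288], 'tcp_rot': [3.1271, 0.0511, 0.0186], 'wrist_force': [-0.4975, -0.6008, -1.0929], 'ft_torque': [0.0308, -0.0183, -0.0522], 'gripper_width': 0.0173}
```

send_rows([
  [0,0,0.6,0,1.2],
  [0,0,0.6,0,1.2],
  [0,0,0.6,0,1.2],
  [0,0,0.4,0,1.2],
  [0,0,0.25,0,1.2],
  [0,0,0,0,1.2],
  [0,0,0,0,1.2],
  [0,0,0,0,4],
  [0,0,0,0,4],
  [0,0,0,0,4],
])

```text
time_s: 30.75
tool_pos: [0.6477, -0.0039, 0.1047]
tcp_rot: [3.127, 0.051, 0.02]
wrist_force: [0.8, -0.1, -0.2]
gripper_width: 0.0389
```

send_rows([
  [0,0,0,0,4],
  [0,0,-1,0,4],
  [0,0,-2,0,4],
  [0,0,-3,0,4],
  [0,0,-3,0,4],
  [-2.2,-3,0,0,4],
  [-2.2,-3,0,0,4],
  [0,0,0,0,4],
  [0,0,0,0,4],
  [0,0,0,0,4],
])

```text
time_s: 31.75
tool_pos: [0.6009, 0.0554, 0.1934]
tcp_rot: [3.127, 0.051, 0.02]
wrist_force: [0.6, -0.2, 0.3]
gripper_width: 0.04
```

```bash
python3 - <<'E'
from h import *
c=viewer.read_camera("wrist");s=st();P=cloud(c)
for xy in((.659,.0505),(.648,-.0045)):
    m=(P[...,2]>.097)&(P[...,2]<.115)&(np.hypot(P[...,0]-xy[0],P[...,1]-xy[1])<.012)
    print(m.sum(),P[m].mean(0).round(4),P[m].max(0).round(4))
for xy in((.604,.0615),(.593,.0065)):
    m=(abs(P[...,2]-.084)<.002)&(np.hypot(P[...,0]-xy[0],P[...,1]-xy[1])<.016)
    if m.any(): print("plug",m.sum(),P[m].mean(0).round(4),P[m].min(0).round(4),P[m].max(0).round(4))
to(.604,.0615,.089)
save("k",c["frame"],1.2)
E
```

```text
{'time_s': 31.8, 'tool_pos': [0.601, 0.0553, 0.1932], 'tcp_rot': [3.1268, 0.0502, 0.0195], 'wrist_force': [-0.0683, 0.0321, -0.0275], 'ft_torque': [0.0248, -0.0668, -0.0078], 'gripper_width': 0.0402}
473 [0.6587 0.0502 0.1068] [0.6678 0.0587 0.1091]
506 [ 0.6472 -0.0033  0.1061] [0.6562 0.0051 0.1088]
plug 505 [0.6038 0.0617 0.0837] [0.5924 0.0499 0.082 ] [0.615  0.0732 0.0859]
plug 482 [0.5928 0.0071 0.0837] [ 0.581  -0.0046  0.082 ] [0.6044 0.0187 0.0856]
tool cm [ 0.19 -0.77 10.41] heading 1.85 z [ 0.0127 -0.0141 -0.9998] q [ 0.06  0.18  1.84 -0.02  1.11  1.6 ]
```

View pics/k.png

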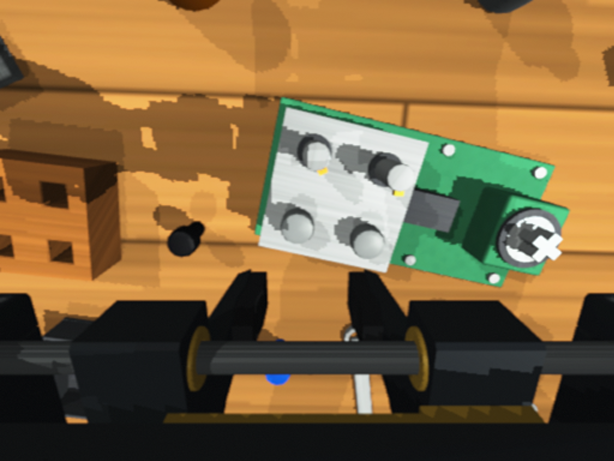

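send_rows([
  [0.15,-0.8,0,0,3.7],
  [0,0,3,0,3.7],
  [0,0,3,0,3.7],
  [0,0,3,0,3.7],
  [0,0,1.3,0,3.7],
  [0,0,0,0,3.7],
  [0,0,0,0,2],
  [0,0,0,0,2],
  [0,0,0,0,2],
  [0,0,0,0,2],
], force=20)

```text
time_s: 32.8
tool_pos: [0.6032, 0.0625, 0.0901]
tcp_rot: [3.127, 0.051, 0.02]
wrist_force: [-0.2, 0.2, 1.6]
gripper_width: 0.0255
```

send_rows([
  [0,0,0,0,2],
  [0,0,0,0,2],
  [0,0,-1,0,2],
  [0,0,-2,0,2],
  [0,0,-2,0,2],
  [0,0,-3,0,2],
  [0,0,-3,0,2],
  [-2,-3,0,0,2],
  [-2,-3,0,0,2],
  [-2,-3,0,0,2],
])

```text
time_s: 33.8
tool_pos: [0.5376, 0.1526, 0.1986]
tcp_rot: [3.127, 0.049, 0.019]
wrist_force: [1.5, 1.1, -0.4]
gripper_width: 0.0249
```

```bash
python3 - <<'E'
from h import *
c=viewer.read_camera("wrist");s=st()
print([(w(c,r["position"]).round(4).tolist(),round(r["p"],2)) for r in place_of("wrist","tray")])
print([(w(c,r["position"]).round(4).tolist(),round(r["p"],2)) for r in place_of("wrist","plug0")])
to(.415,.254,.1)
E
```

```text
{'time_s': 33.85, 'tool_pos': [0.5341, 0.1563, 0.1979], 'tcp_rot': [3.1301, 0.0523, 0.0123], 'wrist_force': [-2.2193, 2.8328, -1.084], 'ft_torque': [0.1367, 0.1232, 0.0425], 'gripper_width': 0.0251}
[([0.4146, 0.2583, 0.0021], 0.6)]
[([0.5937, 0.0028, 0.0373], 0.75), ([0.5759, 0.1617, -0.0012], 0.67), ([0.4417, 0.0768, 0.0037], 0.57), ([0.538, 0.1499, 0.1449], 0.55)]
tool cm [-11.95 -10.65   9.53] heading 2.05 z [ 0.0112 -0.0139 -0.9998] q [ 0.24  0.09  1.93 -0.02  1.11  1.79]
```

send_rows([
  [-2.73,-3.3,0,0,2],
  [-2.73,-3.3,0,0,2],
  [-2.73,-3.3,0,0,2],
  [-2.73,-3.3,0,0,2],
  [0,0,2,0,2],
  [0,0,3,0,2],
  [0,0,3,0,2],
  [0,0,0,0,2],
  [0,0,0,0,2],
  [0,0,0,0,2],
])

```text
time_s: 34.95
tool_pos: [0.4276, 0.2795, 0.1164]
tcp_rot: [3.128, 0.05, 0.022]
wrist_force: [-0.3, -1.5, -0.7]
gripper_width: 0.0255
```

```bash
python3 - <<'E'
from h import *
s=st();to(.42,.285,.068)
c=viewer.read_camera("scene")
print([(w(c,r["position"]).round(4).tolist(),round(r["p"],2)) for r in place_of("scene","lever") if r["p"]>.2])
E
```

```text
{'time_s': 34.95, 'tool_pos': [0.4276, 0.2795, 0.1164], 'tcp_rot': [3.1283, 0.0499, 0.0218], 'wrist_force': [-0.3086, -1.4677, -0.6801], 'ft_torque': [0.0147, -0.0097, 0.0442], 'gripper_width': 0.0255}
tool cm [-0.81 -0.64  4.82] heading 1.83 z [ 0.0142 -0.0126 -0.9998] q [ 0.54  0.1   2.1  -0.02  0.95  2.09]
[([0.4687, -0.3286, 0.0013], 0.79)]
```

send_rows([
  [-0.4,-0.3,1.5,0,2],
  [-0.4,-0.3,1.5,0,2],
  [0,0,1.5,0,2],
  [0,0,0.3,0,2],
  [0,0,0,0,2],
  [0,0,0,0,2],
  [0,0,0,0,4],
  [0,0,0,0,4],
  [0,0,0,0,4],
  [0,0,0,0,4],
])

```text
time_s: 36.05
tool_pos: [0.4186, 0.2844, 0.0667]
tcp_rot: [3.127, 0.051, 0.019]
wrist_force: [-0.0, -0.3, -0.2]
gripper_width: 0.0398
```

send_rows([
  [0,0,-1,0,4],
  [0,0,-3,0,4],
  [0,0,-3,0,4],
  [0,0,-4,0,4],
  [0,0,-2,0,4],
  [3,4,0,0,4],
  [3,4,0,0,4],
  [3,4,0,0,4],
  [3,4,0,0,4],
  [0,0,0,0,4],
])

```text
time_s: 37.05
tool_pos: [0.5455, 0.1259, 0.2015]
tcp_rot: [3.126, 0.043, 0.023]
wrist_force: [-0.1, 0.9, -0.1]
gripper_width: 0.0399
```

```bash
python3 - <<'E'
from h import *
s=st();to(.593,.0068,.0905)
c=viewer.read_camera("wrist")
print([(w(c,r["position"]).round(4).tolist(),round(r["p"],2)) for r in place_of("wrist","plug0")])
print([(w(c,r["position"]).round(4).tolist(),round(r["p"],2)) for r in place_of("wrist","tray")])
E
```

```text
{'time_s': 37.05, 'tool_pos': [0.5455, 0.1259, 0.2015], 'tcp_rot': [3.1259, 0.0427, 0.0235], 'wrist_force': [-0.1043, 0.9207, -0.1347], 'ft_torque': [0.0555, -0.0198, -0.0037], 'gripper_width': 0.0399}
tool cm [ 4.25 11.86 11.35] heading 1.57 z [ 0.0152 -0.0151 -0.9998] q [ 0.19  0.09  1.93 -0.02  1.11  1.74]
[([0.5949, 0.0045, 0.0359], 0.76), ([0.5758, 0.16, -0.0005], 0.6), ([0.4387, 0.0795, 0.0012], 0.57)]
[([0.6504, -0.0066, 0.0615], 0.41)]
```

send_rows([
  [1.4,3.95,0,0,3.7],
  [1.4,3.95,0,0,3.7],
  [1.4,3.95,0,0,3.7],
  [0,0,3,0,3.7],
  [0,0,3,0,3.7],
  [0,0,0,0,3.7],
  [0,0,0,0,3.7],
  [0,0,0,0,3.7],
  [0,0,0,0,3.7],
  [0,0,0,0,3.7],
])

```text
time_s: 38.2
tool_pos: [0.5895, 0.0126, 0.1439]
tcp_rot: [3.127, 0.052, 0.022]
wrist_force: [-0.5, 0.1, 0.1]
gripper_width: 0.037
```

```bash
python3 - <<'E'
from h import *
s=st();to(.593,.0068,.0905)
E
```

```text
{'time_s': 38.2, 'tool_pos': [0.5895, 0.0126, 0.1439], 'tcp_rot': [3.127, 0.052, 0.0224], 'wrist_force': [-0.5015, 0.1383, 0.0655], 'ft_torque': [0.0628, -0.0173, 0.0025], 'gripper_width': 0.037}
tool cm [0.26 0.52 5.35] heading 1.91 z [ 0.0145 -0.0138 -0.9998] q [-0.01  0.2   1.92 -0.02  1.01  1.53]
```

send_rows([
  [0.26,0.52,0,0,3.7],
  [0,0,2,0,3.7],
  [0,0,2,0,3.7],
  [0,0,1.3,0,3.7],
  [0,0,0,0,3.7],
  [0,0,0,0,2],
  [0,0,0,0,2],
  [0,0,0,0,2],
  [0,0,0,0,2],
  [0,0,0,0,2],
])

```text
time_s: 39.2
tool_pos: [0.592, 0.0064, 0.0895]
tcp_rot: [3.127, 0.051, 0.018]
wrist_force: [0.2, -0.6, 0.2]
gripper_width: 0.0253
```

send_rows([
  [0,0,0,0,2],
  [0,0,-1,0,2],
  [0,0,-3,0,2],
  [0,0,-4,0,2],
  [0,0,-4,0,2],
  [-2.8,-4,0,0,2],
  [-2.8,-4,0,0,2],
  [-2.8,-4,0,0,2],
  [-2.8,-4,0,0,2],
  [0,0,0,0,2],
])

```text
time_s: 40.2
tool_pos: [0.4699, 0.1678, 0.2061]
tcp_rot: [3.129, 0.059, 0.016]
wrist_force: [1.0, -1.5, -0.7]
gripper_width: 0.0254
```

```bash
python3 - <<'E'
from h import *
s=st();to(.415,.232,.068)
E
```

```text
{'time_s': 40.2, 'tool_pos': [0.4699, 0.1678, 0.2061], 'tcp_rot': [3.1286, 0.0592, 0.0157], 'wrist_force': [0.9712, -1.4571, -0.7486], 'ft_torque': [-0.0009, 0.0428, -0.0032], 'gripper_width': 0.0254}
tool cm [-5.37 -6.8  13.67] heading 2.17 z [ 0.0103 -0.0122 -0.9999] q [ 0.3  -0.03  2.04 -0.02  1.13  1.84]
```

send_rows([
  [-1.8,-2.2,0,0,2],
  [-1.8,-2.2,0,0,2],
  [-1.8,-2.2,0,0,2],
  [0,0,2,0,2],
  [0,0,2,0,2],
  [0,0,2,0,2],
  [0,0,0,0,2],
  [0,0,0,0,2],
  [0,0,0,0,2],
  [0,0,0,0,2],
])

```text
time_s: 41.2
tool_pos: [0.4191, 0.2279, 0.1457]
tcp_rot: [3.128, 0.051, 0.022]
wrist_force: [0.4, 0.1, -0.2]
gripper_width: 0.0253
```

```bash
python3 - <<'E'
from h import *
s=st();to(.415,.23,.068)
c=viewer.read_camera("side")
print([(w(c,r["position"]).round(4).tolist(),round(r["p"],2)) for r in place_of("side","plug0")])
print([(w(c,r["position"]).round(4).tolist(),round(r["p"],2)) for r in place_of("side","tray")])
save("l",c["frame"],1.5)
E
```

```text
{'time_s': 41.2, 'tool_pos': [0.4191, 0.2279, 0.1457], 'tcp_rot': [3.1281, 0.0506, 0.0217], 'wrist_force': [0.3566, 0.0976, -0.1919], 'ft_torque': [0.055, 0.027, 0.0302], 'gripper_width': 0.0253}
tool cm [-0.5  -0.32  7.76] heading 1.86 z [ 0.014  -0.0128 -0.9998] q [ 0.46 -0.01  2.14 -0.02  1.    2.01]
[([0.4208, 0.285, 0.0055], 0.76), ([0.4222, 0.2282, 0.0888], 0.69), ([0.4414, 0.0811, 0.0012], 0.48)]
[([0.4118, 0.2527, 0.0002], 0.71)]
```

View pics/l.png

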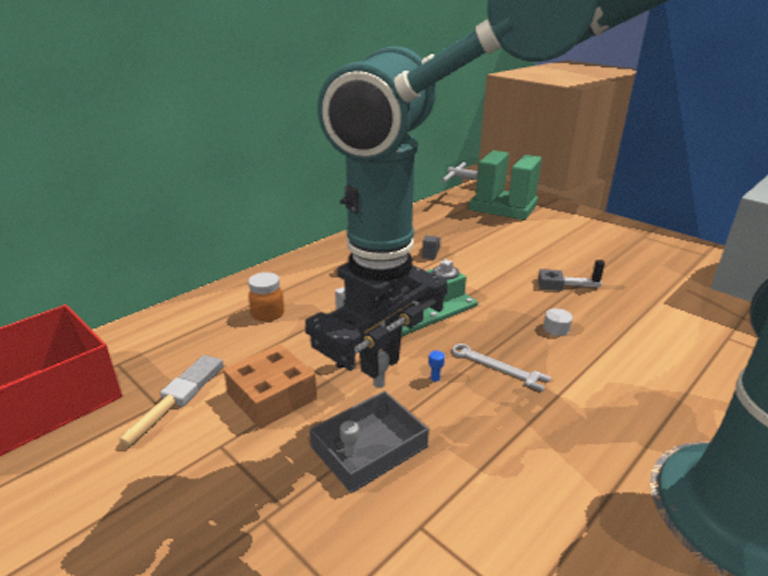

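send_rows([
  [-1.5,-0.65,0,0,2],
  [-1.5,-0.65,1,0,2],
  [0,0,2.5,0,2],
  [0,0,2.5,0,2],
  [0,0,1.6,0,2],
  [0,0,0,0,2],
  [0,0,0,0,2],
  [0,0,0,0,3.4],
  [0,0,0,0,3.4],
  [0,0,0,0,3.4],
])

```text
time_s: 42.35
tool_pos: [0.3892, 0.239, 0.0687]
tcp_rot: [3.128, 0.051, 0.021]
wrist_force: [-0.5, -0.2, -0.2]
gripper_width: 0.0345
```

send_rows([
  [0,-0.6,0,0,3.4],
  [0,-0.6,0,0,3.4],
  [0,-0.6,0,0,3.4],
  [0,-0.6,0,0,3.4],
  [0,-0.6,0,0,3.4],
  [0,0,-1,0,3.4],
  [0,0,-2,0,3.4],
  [0,0,-3,0,3.4],
  [0,0,-3,0,3.4],
  [0,0,0,0,3.4],
])

```text
time_s: 43.35
tool_pos: [0.3893, 0.2717, 0.1625]
tcp_rot: [3.132, 0.051, 0.03]
wrist_force: [0.8, 0.1, 0.9]
gripper_width: 0.0342
```

```bash
python3 - <<'E'
from h import *
s=st();to(.421,.285,.072)
c=viewer.read_camera("side");P=cloud(c)
print([(w(c,r["position"]).round(4).tolist(),round(r["p"],2)) for r in place_of("side","plug0")])
for r in regions_of("side","plug0"):
    Q=P[r["pixels"]];Q=Q[Q[:,2]>-1];print(round(r["p"],2),np.percentile(Q,5,0).round(3),np.percentile(Q,95,0).round(3))
E
```

```text
{'time_s': 43.35, 'tool_pos': [0.3893, 0.2717, 0.1625], 'tcp_rot': [3.1317, 0.0513, 0.0304], 'wrist_force': [0.808, 0.0597, 0.9171], 'ft_torque': [0.0305, -0.0413, -0.0133], 'gripper_width': 0.0342}
tool cm [ 3.04 -1.31  9.1 ] heading 1.88 z [ 0.0196 -0.009  -0.9998] q [ 0.57 -0.04  2.13 -0.02  1.03  2.12]
[([0.4209, 0.2846, 0.0028], 0.8), ([0.6899, 0.397, 0.0001], 0.73), ([0.4427, 0.0799, 0.0005], 0.59), ([0.3886, 0.2442, 0.0162], 0.56), ([0.5954, 0.2871, 0.0019], 0.37)]
0.77 [0.409 0.278 0.008] [0.426 0.295 0.055]
0.7 [0.381 0.252 0.018] [0.395 0.296 0.03 ]
0.5 [0.429 0.039 0.001] [0.463 0.09  0.05 ]
0.38 [0.651 0.316 0.001] [0.728 0.484 0.02 ]
```

send_rows([
  [1.5,-0.65,0,0,3.8],
  [1.5,-0.65,0,0,3.8],
  [0,0,2,0,3.8],
  [0,0,2,0,3.8],
  [0,0,2,0,3.8],
  [0,0,0,0,3.8],
  [0,0,0,0,3.8],
  [0,0,0,0,3.8],
  [0,0,0,0,3.8],
  [0,0,0,0,3.8],
])

```text
time_s: 44.5
tool_pos: [0.4173, 0.2834, 0.0984]
tcp_rot: [3.128, 0.051, 0.021]
wrist_force: [-0.3, 1.5, -0.5]
gripper_width: 0.0379
```

```bash
python3 - <<'E'
from h import *
s=st();to(.421,.285,.072)
E
```

```text
{'time_s': 44.5, 'tool_pos': [0.4173, 0.2834, 0.0984], 'tcp_rot': [3.1281, 0.0511, 0.0206], 'wrist_force': [-0.267, 1.5386, -0.5116], 'ft_torque': [0.0084, 0.0255, 0.0256], 'gripper_width': 0.0379}
tool cm [ 0.34 -0.19  2.65] heading 1.88 z [ 0.0134 -0.0128 -0.9998] q [ 0.56  0.11  2.12 -0.02  0.91  2.11]
```

send_rows([
  [0.3,-0.19,0,0,3.8],
  [0,0,1.3,0,3.8],
  [0,0,1.3,0,3.8],
  [0,0.6,0,0,3.8],
  [0,0.6,0,0,3.8],
  [0,0.6,0,0,3.8],
  [0,0.6,0,0,3.8],
  [0,0.6,0,0,3.8],
  [0,0,-1,0,3.8],
  [0,0,-3,0,3.8],
])

```text
time_s: 45.5
tool_pos: [0.4183, 0.2536, 0.1103]
tcp_rot: [3.124, 0.05, 0.01]
wrist_force: [0.6, 0.1, -0.3]
gripper_width: 0.0382
```

send_rows([
  [0,0,-4,0,5],
  [0,0,-4,0,6],
  [0,0,-4,0,8.8],
  [0.3,4.5,0,0,8.8],
  [0.3,4.5,0,0,8.8],
  [0.3,4.5,0,0,8.8],
  [0.3,4.5,0,0,8.8],
  [0.3,4.5,0,0,8.8],
  [0.3,4.5,0,0,8.8],
  [0,0,0,0,8.8],
])

```text
time_s: 46.5
tool_pos: [0.4463, -0.0169, 0.2373]
tcp_rot: [3.125, 0.041, 0.022]
wrist_force: [-0.6, 0.6, -0.5]
gripper_width: 0.0882
```

```bash
python3 - <<'E'
from h import *
s=st();to(.47,-.30,.30)
c=viewer.read_camera("side");P=cloud(c)
for r in regions_of("side","plug0"):
    Q=P[r["pixels"]];Q=Q[Q[:,2]>-1];print(round(r["p"],2),np.percentile(Q,5,0).round(3),np.percentile(Q,95,0).round(3))
E
```

```text
{'time_s': 46.5, 'tool_pos': [0.4463, -0.0169, 0.2373], 'tcp_rot': [3.1252, 0.0409, 0.0218], 'wrist_force': [-0.5975, 0.6287, -0.5392], 'ft_torque': [0.0531, 0.0058, 0.0284], 'gripper_width': 0.0882}
tool cm [ 1.71 28.46 -5.78] heading 1.51 z [ 0.0141 -0.0159 -0.9998] q [-0.08 -0.17  2.11 -0.02  1.19  1.47]
0.71 [0.38  0.252 0.018] [0.396 0.296 0.03 ]
0.66 [0.565 0.156 0.008] [0.582 0.174 0.05 ]
0.57 [0.417 0.225 0.015] [0.435 0.271 0.03 ]
0.5 [ 0.43   0.033 -0.   ] [0.484 0.089 0.05 ]
```

send_rows([
  [0.8,4.6,-0.5,0,8.8],
  [0.8,4.6,-0.5,0,8.8],
  [0.8,4.6,0,0,8.8],
  [0.8,4.6,0,0,8.8],
  [0.8,4.6,0,0,8.8],
  [0.8,4.6,0,0,8.8],
  [0,0,0,0,8.8],
  [0,0,0,0,8.8],
  [0,0,0,0,8.8],
  [0,0,0,0,8.8],
])

```text
time_s: 47.6
tool_pos: [0.5028, -0.2844, 0.2504]
tcp_rot: [3.128, 0.055, 0.018]
wrist_force: [0.4, -0.3, 0.6]
gripper_width: 0.0879
```

```bash
python3 - <<'E'
from h import *
c=viewer.read_camera("wrist");s=st();P=cloud(c)
pl=[(w(c,r["position"]).round(4).tolist(),round(r["p"],2)) for r in place_of("wrist","lever")];print(pl)
xy=pl[0][0][:2]
print("boss top",rect(c,.024,.003,xy,.05))
m=(abs(P[...,2]-.063)<.005)&(np.hypot(P[...,0]-xy[0],P[...,1]-xy[1])<.13);print("grip",m.sum(),P[m].mean(0))
# spindle: top of splines
m=(abs(P[...,2]-.080)<.004)&(np.hypot(P[...,0]-.593,P[...,1]+.133)<.03);Q=P[m];print("spl",m.sum(),Q.mean(0) if m.any() else 0)
to(*xy,.05)
save("m",c["frame"],1.5)
E
```

```text
{'time_s': 47.65, 'tool_pos': [0.5028, -0.2846, 0.2505], 'tcp_rot': [3.1274, 0.0546, 0.0182], 'wrist_force': [-0.3332, -0.4676, -0.1848], 'ft_torque': [0.0912, -0.0248, 0.035], 'gripper_width': 0.0882}
[([0.4629, -0.3274, -0.0022], 0.64)]
boss top (array([ 0.4653674 , -0.32792545]), (46.9198112487793, 45.96349334716797), 36.270599365234375, np.float64(0.0241090440018886))
grip 142 [ 0.39349425 -0.37936557  0.0621814 ]
spl 405 [ 0.592587   -0.13373912  0.07987163]
tool cm [-4.36  3.83 20.06] heading 1.99 z [ 0.012  -0.0137 -0.9998] q [-0.56  0.08  1.84 -0.01  1.2   0.98]
```

View pics/m.png

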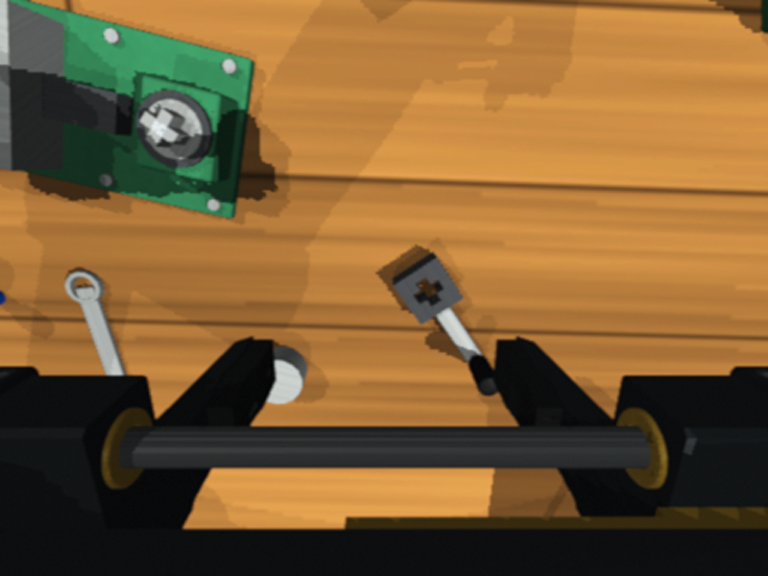

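send_rows([
  [0,0,0,-8.5,8.8],
  [0,0,0,-8.5,8.8],
  [0,0,0,-8.5,8.8],
  [0,0,0,-8.5,8.8],
  [0,0,0,0,8.8],
  [-0.5,2.5,3,0,8.8],
  [-0.5,2.5,3,0,8.8],
  [0,0,3,0,8.8],
  [0,0,0,0,8.8],
  [0,0,0,0,8.8],
])

```text
time_s: 48.7
tool_pos: [0.5244, -0.3334, 0.1609]
tcp_rot: [2.975, 0.96, 0.009]
wrist_force: [0.1, -0.4, 0.7]
gripper_width: 0.0884
```

```bash
cat >> h.py <<'E'
def spline(c,r=.026):
    """centre and yaw (deg mod 90) of the plus at 80 mm, by best overlap of the known shape"""
    from scipy.optimize import minimize
    P=cloud(c);m=(abs(P[...,2]-.080)<.004)&(np.hypot(P[...,0]-.593,P[...,1]+.133)<r)&(c["depth"]>0)
    v,u=np.where(m);Q=np.array([ray(c,a,b,.080)[:2] for a,b in zip(u,v)])*1000
    def out(p):
        t=np.radians(p[2]);q=(Q-p[:2])@np.array([[np.cos(t),-np.sin(t)],[np.sin(t),np.cos(t)]])
        a=np.abs(q);d1=np.hypot(*np.maximum(a-[12,4],0).T);d2=np.hypot(*np.maximum(a-[4,12],0).T)
        return (np.minimum(d1,d2)**2).sum()
    best=min((minimize(out,[*Q.mean(0),t],method="Nelder-Mead") for t in range(0,90,10)),key=lambda f:f.fun)
    return best.x,best.fun/len(Q),len(Q)
E
python3 - <<'E'
from h import *
c=viewer.read_camera("wrist");s=st();P=cloud(c)
r=rect(c,.024,.003,(.4654,-.328),.05);print(r)
print(spline(c))
to(*r[0],.031)
E
```

```text
{'time_s': 48.75, 'tool_pos': [0.5253, -0.3339, 0.1624], 'tcp_rot': [2.9728, 0.9604, 0.0119], 'wrist_force': [-0.703, 0.7263, 0.749], 'ft_torque': [-0.0246, 0.0052, -0.0112], 'gripper_width': 0.0878}
(array([ 0.46550238, -0.32782272]), (46.66415023803711, 46.1261100769043), 35.33664321899414, np.float64(0.024093172583781488))h.py:54: RuntimeWarning: Mean of empty slice.
  best=min((minimize(out,[*Q.mean(0),t],method="Nelder-Mead") for t in range(0,90,10)),key=lambda f:f.fun)
  ret = ret.dtype.type(ret / rcount)
Traceback (most recent call last):
  File "h.py", line 54, in spline
    best=min((minimize(out,[*Q.mean(0),t],method="Nelder-Mead") for t in range(0,90,10)),key=lambda f:f.fun)
  File "h.py", line 54, in <genexpr>
    best=min((minimize(out,[*Q.mean(0),t],method="Nelder-Mead") for t in range(0,90,10)),key=lambda f:f.fun)
                           ^^^^^^^^^^^^^^
TypeError: Value after * must be an iterable, not numpy.float64
```

send_rows([
  [0,0,0,0,8.8],
  [-2.25,-2,0,0,8.8],
  [-2.25,-2,0,0,8.8],
  [0,0,3,0,8.8],
  [0,0,3,0,8.8],
  [0,0,2,0,8.8],
  [0,0,0,0,8.8],
  [0,0,0,0,8.8],
  [0,0,0,0,8.8],
  [0,0,0,0,8.8],
])

```text
time_s: 49.75
tool_pos: [0.4672, -0.3301, 0.0825]
tcp_rot: [2.97, 0.961, 0.014]
wrist_force: [0.5, 0.3, -0.2]
gripper_width: 0.0877
```

```bash
python3 - <<'E'
from h import *
c=viewer.read_camera("wrist");s=st();P=cloud(c)
r=rect(c,.024,.003,(.4654,-.328),.05);print(r)
to(*r[0],.031)
to(.4655,-.3278,.031)
E
```

```text
{'time_s': 49.8, 'tool_pos': [0.467, -0.3299, 0.0822], 'tcp_rot': [2.9705, 0.9615, 0.0135], 'wrist_force': [1.4674, -0.2274, -0.3141], 'ft_torque': [0.0402, -0.0431, -0.0094], 'gripper_width': 0.088}
(array([ 0.46524762, -0.3284082 ]), (46.83411407470703, 46.0097770690918), 36.16385269165039, np.float64(0.024042712204798523))
tool cm [-0.06 -0.33  5.12] heading 35.87 z [ 0.0142 -0.0157 -0.9998] q [-0.66  0.24  2.   -0.    0.88  0.29]
tool cm [-0.01 -0.37  5.12] heading 35.87 z [ 0.0142 -0.0157 -0.9998] q [-0.66  0.24  2.   -0.    0.88  0.29]
```

send_rows([
  [-0.04,-0.35,0,0,8.8],
  [0,0,2,0,8.8],
  [0,0,2,0,8.8],
  [0,0,1.2,0,8.8],
  [0,0,0,0,8.8],
  [0,0,0,0,4],
  [0,0,0,0,4],
  [0,0,0,0,4],
  [0,0,0,0,4],
  [0,0,0,0,4],
], force=45)

```text
time_s: 50.8
tool_pos: [0.4643, -0.3274, 0.0287]
tcp_rot: [2.973, 0.962, 0.011]
wrist_force: [0.6, -1.2, -0.5]
gripper_width: 0.0504
```

send_rows([
  [0,0,0,0,4],
  [0,0,0,0,4],
  [0,0,0,0,4],
  [0,0,0,0,4],
  [0,0,-1,0,4],
  [0,0,-2,0,4],
  [0,0,-3,0,4],
  [0,0,-3,0,4],
  [0,0,-3,0,4],
  [0,0,0,0,4],
])

```text
time_s: 51.8
tool_pos: [0.4647, -0.3271, 0.1529]
tcp_rot: [2.967, 0.96, 0.018]
wrist_force: [0.9, -0.5, -2.5]
gripper_width: 0.046
```

```bash
python3 - <<'E'
from h import *
s=st();to(.593,-.133,.16)
E
```

```text
{'time_s': 51.8, 'tool_pos': [0.4647, -0.3271, 0.1529], 'tcp_rot': [2.9673, 0.9603, 0.0175], 'wrist_force': [0.9468, -0.5414, -2.5081], 'ft_torque': [-0.024, -0.0923, 0.061], 'gripper_width': 0.046}
tool cm [21.77 -8.19 -0.84] heading 35.87 z [ 0.0177 -0.0182 -0.9997] q [-0.66  0.14  1.96 -0.    1.01  0.29]
```

send_rows([
  [3.3,-1.64,0,0,4],
  [3.3,-1.64,0,0,4],
  [3.3,-1.64,0,0,4],
  [3.3,-1.64,0,0,4],
  [3.3,-1.64,0,0,4],
  [0,0,0,0,4],
  [0,0,0,0,4],
  [0,0,0,0,4],
  [0,0,0,0,4],
  [0,0,0,0,4],
])

```text
time_s: 52.8
tool_pos: [0.5478, -0.1635, 0.1469]
tcp_rot: [2.974, 0.96, 0.01]
wrist_force: [0.2, -0.5, -3.1]
gripper_width: 0.0458
```

```bash
cat >> h.py <<'E'
def boss(c,s):
    """held boss: top plane points round the tool -> rect at their own mean height"""
    P=cloud(c);D=P-s["tool_pos"];m=(np.hypot(D[...,0],D[...,1])<.034)&(D[...,2]<.0)&(D[...,2]>-.015)&(c["depth"]>0)
    return m,P
E
python3 - <<'E'
from h import *
c=viewer.read_camera("wrist");s=st();to(.593,-.133,.16)
print(spline(c))
m,P=boss(c,s)
D=P-s["tool_pos"];mm=(np.hypot(D[...,0],D[...,1])<.034)&(c["depth"]>0)
print(np.histogram(D[mm][:,2],bins=np.arange(-.04,.03,.002)))
save("n",c["frame"],1.5)
np.savez("n.npz",**c,T=s["tool_pos"],rv=s["tcp_rot"])
E
```

```text
{'time_s': 52.85, 'tool_pos': [0.548, -0.1635, 0.147], 'tcp_rot': [2.9737, 0.96, 0.0105], 'wrist_force': [-0.1976, -0.0081, -3.7133], 'ft_torque': [0.0723, -0.0925, -0.0156], 'gripper_width': 0.0458}
tool cm [ 5.44  0.19 -1.29] heading 35.78 z [ 0.0115 -0.0139 -0.9998] q [-0.33  0.16  1.95 -0.01  1.01  0.62]
(array([ 592.72260851, -133.0425321 ,  -34.70406599]), np.float64(0.0003614724476411705), 706)
(array([   0,    0,    0,    0,    0,   38,  140,  160,  198,  220,  241,
        264,  268,  306,  287,  329,  363, 4163,  751,  157,  146,  141,
        134,  107,  119,  112,  109,  125,  157,  397,  238,   70,   76,
         77]), array([-4.00000000e-02, -3.80000000e-02, -3.60000000e-02, -3.40000000e-02,
       -3.20000000e-02, -3.00000000e-02, -2.80000000e-02, -2.60000000e-02,
       -2.40000000e-02, -2.20000000e-02, -2.00000000e-02, -1.80000000e-02,
       -1.60000000e-02, -1.40000000e-02, -1.20000000e-02, -1.00000000e-02,
       -8.00000000e-03, -6.00000000e-03, -4.00000000e-03, -2.00000000e-03,
        3.46944695e-17,  2.00000000e-03,  4.00000000e-03,  6.00000000e-03,
        8.00000000e-03,  1.00000000e-02,  1.20000000e-02,  1.40000000e-02,
        1.60000000e-02,  1.80000000e-02,  2.00000000e-02,  2.20000000e-02,
        2.40000000e-02,  2.60000000e-02,  2.80000000e-02]))
```

View pics/n.png

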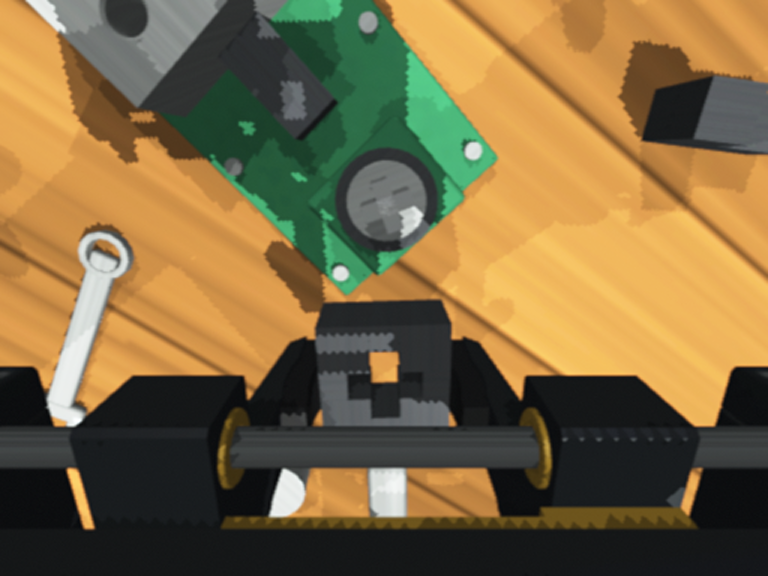

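```bash
cat >> h.py <<'E'
def spline2(c):
    """IoU fit of the plus in a 0.25 mm top view at 80 mm"""
    from scipy.optimize import minimize
    N=160;g=(np.arange(N)-N/2)*.25;X,Y=np.meshgrid(g,g);cx,cy=592.7,-133.
    K,R,t=c["K"],c["R"],c["t"];W=np.stack([(X+cx)/1e3,(Y+cy)/1e3,0*X+.08],-1);q=(W@R.T+t)@K.T;u,v=(q[...,:2]/q[...,2:]).astype(np.float32).transpose(2,0,1)
    P=cloud(c);M=((P[...,2]>.074)&(P[...,2]<.086)).astype(np.float32)
    I=cv2.remap(M,u,v,cv2.INTER_LINEAR)
    def f(p):
        a=np.radians(p[2]);x=(X-p[0])*np.cos(a)+(Y-p[1])*np.sin(a);y=-(X-p[0])*np.sin(a)+(Y-p[1])*np.cos(a)
        d=np.minimum(np.maximum(abs(x)-12,abs(y)-4),np.maximum(abs(x)-4,abs(y)-12));T=1/(1+np.exp(d/.3))
        return np.abs(T-I).sum()/T.sum()
    b=min((minimize(f,[0,0,t],method="Nelder-Mead") for t in range(0,90,15)),key=lambda r:r.fun)
    return (b.x[0]+cx).round(2),(b.x[1]+cy).round(2),b.x[2]%90,b.fun
E
python3 - <<'E'
from h import *
d=np.load("n.npz");c={k:d[k] for k in("frame","depth","K","R","t")}
print(spline2(c))
R=Ro.from_rotvec(d["rv"]).as_matrix();D=(cloud(c)-d["T"])@R   # tool coords
m=(D[...,2]>.0035)&(D[...,2]<.0085)&(abs(D[...,0])<.04)&(abs(D[...,1])<.0225)&(c["depth"]>0)
Q=D[m];A=np.c_[Q[:,:2],np.ones(len(Q))];k=np.linalg.lstsq(A,Q[:,2],rcond=None)[0];print("top plane",k,len(Q))
for y in np.arange(-.018,.019,.006):
    q=Q[abs(Q[:,1]-y)<.002];print(round(y,3),np.percentile(q[:,0],[0,99.5,100]).round(4))
# front face and its lower edge
f=(D[...,2]>.012)&(D[...,2]<.026)&(abs(D[...,0]-.023)<.012)&(abs(D[...,1])<.022)&(c["depth"]>0)
q=D[f];print("front",np.median(q[:,0]),np.linalg.lstsq(np.c_[q[:,1],q[:,2],np.ones(len(q))],q[:,0],rcond=None)[0],q[:,2].max())
f=(D[...,2]>.012)&(abs(D[...,0])<.04)&(abs(D[...,1])<.026)&(c["depth"]>0)&(D[...,2]<.035);print("lowest",np.percentile(D[f][:,2],[95,99,100]),np.percentile(q[:,1],[0.5,99.5]))
E
```

```text
(np.float64(592.74), np.float64(-133.02), np.float64(55.32439291201659), np.float64(0.0947701937810758))
top plane [-0.00500831  0.01462356  0.00490478] 4661
-0.018 [-0.0171  0.0221  0.0223]
-0.012 [-0.0178  0.0222  0.0223]
-0.006 [-0.0182  0.0225  0.0227]
0.0 [-0.0177  0.0226  0.0226]
0.006 [-0.0179  0.0226  0.0231]
0.012 [-0.0177  0.0229  0.023 ]
0.018 [-0.0178  0.0229  0.023 ]
front 0.0222927855716201 [0.02306884 0.00995413 0.02212343] 0.025990737908122705
lowest [0.02727489 0.02860759 0.02979983] [-0.02167692  0.02128583]
```

send_rows([
  [0,0,0,-6.2,4],
  [0,0,0,-6.2,4],
  [0,0,0,-6,4],
  [0,0,0,0,4],
  [0,0,0,0,4],
  [0,0,0,0,4],
  [0,0,0,0,4],
  [0,0,0,0,4],
  [0,0,0,0,4],
  [0,0,0,0,4],
])

```text
time_s: 53.85
tool_pos: [0.5484, -0.1625, 0.1471]
tcp_rot: [2.78, 1.425, 0.007]
wrist_force: [-0.3, 0.5, -3.3]
gripper_width: 0.0456
```

```bash
cat >> h.py <<'E'
def held(c,s):
    R=Ro.from_rotvec(s["tcp_rot"]).as_matrix();D=(cloud(c)-s["tool_pos"])@R
    f=(D[...,2]>.010)&(D[...,2]<.026)&(abs(D[...,0]-.023)<.006)&(abs(D[...,1])<.022)&(c["depth"]>0);q=D[f]
    k=np.linalg.lstsq(np.c_[q[:,1],np.ones(len(q))],q[:,0],rcond=None)[0]
    h=np.degrees(np.arctan2(R[1,0],R[0,0]));yaw=h+np.degrees(k[0])
    off=np.array([k[1]-.023,q[:,1].min()/2+q[:,1].max()/2,.018]);ce=s["tool_pos"]+R@off
    m=(D[...,2]>.0035)&(D[...,2]<.0085)&(abs(D[...,0])<.04)&(abs(D[...,1])<.0225)&(c["depth"]>0)
    print("boss centre",ce.round(4),"yaw",yaw.round(2),"h",h.round(2),"off",off.round(4),len(q),"top z",cloud(c)[m][:,2].mean().round(4),"level fit",np.linalg.lstsq(np.c_[cloud(c)[m][:,:2]-ce[:2],np.ones(m.sum())],cloud(c)[m][:,2],rcond=None)[0].round(4));return ce,yaw
E
python3 - <<'E'
from h import *
c=viewer.read_camera("wrist");s=st()
print(spline2(c));ce,y=held(c,s);d=np.array([.5927,-.1330])-ce[:2]
to(*(s["tool_pos"][:2]+d),.116)
E
```

```text
{'time_s': 53.9, 'tool_pos': [0.5484, -0.1625, 0.1471], 'tcp_rot': [2.7802, 1.4246, 0.0065], 'wrist_force': [-0.082, -0.0606, -2.8117], 'ft_torque': [0.0216, -0.0474, 0.0213], 'gripper_width': 0.0456}
(np.float64(592.62), np.float64(-132.87), np.float64(54.9620474595617), np.float64(0.11175390283498171))
boss centre [ 0.5483 -0.1628  0.1291] yaw 55.5 h 54.26 off [-0.0003 -0.0003  0.018 ] 866 top z 0.1423 level fit [ 0.0023 -0.0032  0.1423]
tool cm [5.03 1.81 3.12] heading 54.26 z [ 0.0118 -0.0138 -0.9998] q [-0.33  0.16  1.95 -0.01  1.01  0.3 ]
```

send_rows([
  [1.7,0.6,0,0,4],
  [1.7,0.6,0,0,4],
  [1.63,0.61,0,0,4],
  [0,0,1,0,4],
  [0,0,1,0,4],
  [0,0,1,0,4],
  [0,0,0,0,4],
  [0,0,0,0,4],
  [0,0,0,0,4],
  [0,0,0,0,4],
])

```text
time_s: 54.9
tool_pos: [0.5932, -0.1331, 0.1179]
tcp_rot: [2.78, 1.424, 0.008]
wrist_force: [0.7, -0.2, -3.5]
gripper_width: 0.0456
```

```bash
python3 - <<'E'
from h import *
c=viewer.read_camera("wrist");s=st()
ce,y=held(c,s);d=np.array([.5927,-.1330])-ce[:2];to(*(s["tool_pos"][:2]+d),s["tool_pos"][2])
ce_,ab,t,z=rect(c,.012,.004,(.61,-.055),.18);print(ce_,ab,t)
save("o",c["frame"][100:330,120:400],2.6)
E
```

```text
{'time_s': 54.95, 'tool_pos': [0.5932, -0.133, 0.118], 'tcp_rot': [2.7796, 1.4239, 0.008], 'wrist_force': [0.2502, -0.735, -3.772], 'ft_torque': [0.0376, -0.0622, 0.0019], 'gripper_width': 0.0459}
boss centre [ 0.5929 -0.1333  0.1   ] yaw 55.58 h 54.25 off [-0.0004 -0.0004  0.018 ] 865 top z 0.1131 level fit [ 0.0036 -0.0026  0.1131]
tool cm [ 0.01 -0.03 -0.  ] heading 54.25 z [ 0.013  -0.0141 -0.9998] q [-0.26  0.26  1.9  -0.01  0.97  0.37]
[ 0.60221552 -0.08556413] (160.27003479003906, 128.92347717285156) 78.68866729736328
```

View pics/o.png

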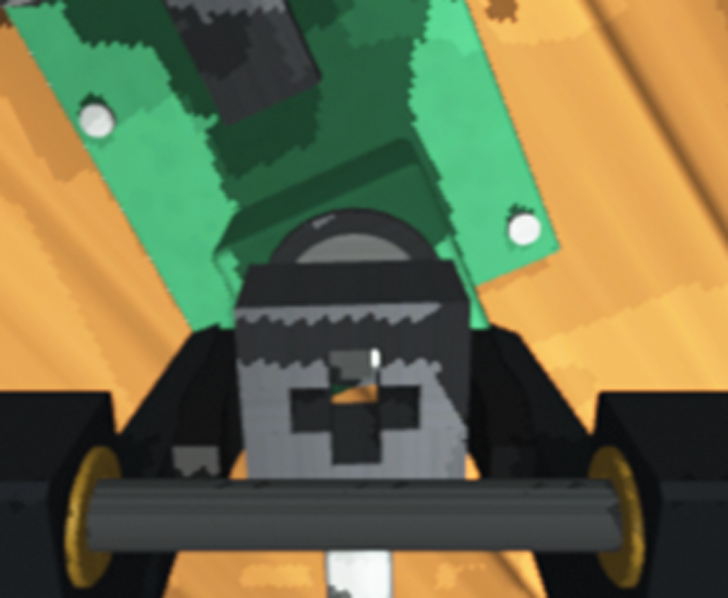

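send_rows([
  [0.01,-0.05,0,0,4],
  [0,0,0.3,0,4],
  [0,0,0.3,0,4],
  [0,0,0.2,0,4],
  [0,0,0.2,0,4],
  [0,0,0.2,0,4],
  [0,0,0.2,0,4],
  [0,0,0,0,4],
  [0,0,0,0,4],
  [0,0,0,0,4],
])

```text
time_s: 55.95
tool_pos: [0.5929, -0.1327, 0.1031]
tcp_rot: [2.78, 1.425, 0.007]
wrist_force: [1.8, -1.0, -4.7]
gripper_width: 0.0454
```

```bash
python3 - <<'E'
from h import *
c=viewer.read_camera("wrist");s=st();held(c,s)
E
```

```text
{'time_s': 56.0, 'tool_pos': [0.5929, -0.1327, 0.1032], 'tcp_rot': [2.7796, 1.4246, 0.0071], 'wrist_force': [2.1602, -1.3925, -4.9866], 'ft_torque': [-0.1717, -0.3906, -0.0545], 'gripper_width': 0.0455}
boss centre [ 0.5926 -0.1329  0.0852] yaw 55.55 h 54.27 off [-0.0003 -0.0005  0.018 ] 863 top z 0.0983 level fit [ 0.0028 -0.0016  0.0983]
```

send_rows([
  [0,0,0.25,0,4],
  [0,-0.01,0.25,0,4],
  [0,-0.01,0.25,0,4],
  [0,0,0.25,0,4],
  [0,0,0.2,0,4],
  [0,0,0.2,0,4],
  [0,0,0,0,4],
  [0,0,0,0,4],
  [0,0,0,0,4],
  [0,0,0,0,4],
])

```text
time_s: 57.0
tool_pos: [0.5929, -0.1327, 0.0891]
tcp_rot: [2.78, 1.425, 0.007]
wrist_force: [4.3, -2.7, -6.2]
gripper_width: 0.0459
```

```bash
python3 - <<'E'
from h import *
c=viewer.read_camera("wrist");s=st();held(c,s)
E
```

```text
{'time_s': 57.05, 'tool_pos': [0.5929, -0.1327, 0.0891], 'tcp_rot': [2.7797, 1.4246, 0.0071], 'wrist_force': [4.5561, -2.7676, -6.2422], 'ft_torque': [-0.3804, -0.8196, 0.0049], 'gripper_width': 0.0455}
boss centre [ 0.5926 -0.1329  0.0711] yaw 55.53 h 54.27 off [-0.0003 -0.0004  0.018 ] 873 top z 0.0842 level fit [ 0.006  -0.0014  0.0841]
```

send_rows([
  [0,0,0,0,5.4],
  [0,0,0,0,5.4],
  [0,0,0,0,5.4],
  [0,0,0,0,5.4],
  [0,0,0,0,5.4],
  [0,0,0,0,4],
  [0,0,0,0,4],
  [0,0,0,0,4],
  [0,0,0,0,4],
  [0,0,0,0,4],
], force=50)

```text
time_s: 58.05
tool_pos: [0.593, -0.1328, 0.0894]
tcp_rot: [2.78, 1.425, 0.007]
wrist_force: [1.7, -0.9, -1.0]
gripper_width: 0.0455
```

```bash
python3 - <<'E'
from h import *
c=viewer.read_camera("wrist");s=st();held(c,s)
E
```

```text
{'time_s': 58.1, 'tool_pos': [0.593, -0.1327, 0.0894], 'tcp_rot': [2.7796, 1.4246, 0.0072], 'wrist_force': [2.5398, -1.0151, -1.1493], 'ft_torque': [-0.1057, -0.2086, -0.0154], 'gripper_width': 0.0455}
boss centre [ 0.5929 -0.133   0.0714] yaw 55.44 h 54.27 off [-0.0002 -0.0003  0.018 ] 869 top z 0.084 level fit [0.006  0.0006 0.084 ]
```

send_rows([
  [0,0,0,3,4],
  [0,0,0,3,4],
  [0,0,0,3,4],
  [0,0,0,3,4],
  [0,0,0,3,4],
  [0,0,0,3,4],
  [0,0,0,3,4],
  [0,0,0,3,4],
  [0,0,0,3,4],
  [0,0,0,3,4],
])

```text
time_s: 59.1
tool_pos: [0.5932, -0.1332, 0.0895]
tcp_rot: [3.055, 0.655, 0.015]
wrist_force: [1.9, -2.4, 0.0]
gripper_width: 0.0458
```

```bash
python3 - <<'E'
from h import *
c=viewer.read_camera("wrist");s=st();held(c,s)
E
```

```text
{'time_s': 59.15, 'tool_pos': [0.5932, -0.1332, 0.0896], 'tcp_rot': [3.0555, 0.6515, 0.015], 'wrist_force': [2.4656, -2.6739, -0.4813], 'ft_torque': [-0.3705, -0.2154, 0.1123], 'gripper_width': 0.0457}
boss centre [ 0.5929 -0.1337  0.0716] yaw 25.37 h 24.08 off [-0.0006  0.      0.018 ] 878 top z 0.0842 level fit [ 0.0101 -0.0004  0.0842]
```

send_rows([
  [0,0,0,3,4],
  [0,0,0,3,4],
  [0,0,0,3,4],
  [0,0,0,3,4],
  [0,0,0,3,4],
  [0,0,0,3,4],
  [0,0,0,3,4],
  [0,0,0,3,4],
  [0,0,0,2,4],
  [0,0,0,0,4],
])

```text
time_s: 60.15
tool_pos: [0.5931, -0.1327, 0.0896]
tcp_rot: [3.127, -0.046, 0.02]
wrist_force: [1.4, -1.0, 0.6]
gripper_width: 0.0455
```

```bash
python3 - <<'E'
from h import *
c=viewer.read_camera("wrist");s=st();held(c,s)
E
```

```text
{'time_s': 60.2, 'tool_pos': [0.5931, -0.1327, 0.0896], 'tcp_rot': [3.1272, -0.0449, 0.0201], 'wrist_force': [1.6357, -1.0027, 0.7966], 'ft_torque': [-0.1759, -0.2006, 0.059], 'gripper_width': 0.0459}
boss centre [ 0.5928 -0.133   0.0716] yaw -0.54 h -1.64 off [-0.0005  0.      0.018 ] 870 top z 0.0844 level fit [0.0168 0.0003 0.0843]
```

Continuing slowly toward the stop.

send_rows([
  [0,0,0,2,4],
  [0,0,0,2,4],
  [0,0,0,2,4],
  [0,0,0,2,4],
  [0,0,0,2,4],
  [0,0,0,2,4],
  [0,0,0,2,4],
  [0,0,0,0,4],
  [0,0,0,0,4],
  [0,0,0,0,4],
])

```text
time_s: 61.2
tool_pos: [0.5931, -0.1325, 0.0896]
tcp_rot: [3.1, -0.427, 0.023]
wrist_force: [4.0, 0.2, 2.4]
gripper_width: 0.0458
```

```bash
python3 - <<'E'
from h import *
c=viewer.read_camera("wrist");s=st();held(c,s)
E
```

```text
{'time_s': 61.25, 'tool_pos': [0.5931, -0.1325, 0.0896], 'tcp_rot': [3.1003, -0.427, 0.0227], 'wrist_force': [3.0261, 0.1118, 2.6314], 'ft_torque': [0.0389, -0.2806, 0.2156], 'gripper_width': 0.0456}
boss centre [ 0.593  -0.1327  0.0716] yaw -14.45 h -15.68 off [-0.0004 -0.      0.018 ] 875 top z 0.0844 level fit [0.0166 0.0006 0.0843]
```

send_rows([
  [0,0,0,1.5,4],
  [0,0,0,1.5,4],
  [0,0,0,1.5,4],
  [0,0,0,1.5,4],
  [0,0,0,0,4],
  [0,0,0,0,4],
  [0,0,0,0,4],
  [0,0,0,0,4],
  [0,0,0,0,4],
  [0,0,0,0,4],
])

```text
time_s: 62.25
tool_pos: [0.5928, -0.1324, 0.0896]
tcp_rot: [3.074, -0.588, 0.023]
wrist_force: [2.8, 2.7, 5.7]
gripper_width: 0.0461
```

```bash
python3 - <<'E'
from h import *
c=viewer.read_camera("wrist");s=st();held(c,s)
E
```

```text
{'time_s': 62.3, 'tool_pos': [0.5928, -0.1324, 0.0896], 'tcp_rot': [3.0744, -0.5881, 0.0225], 'wrist_force': [2.3758, 2.8838, 5.2134], 'ft_torque': [0.2955, -0.2026, 2.1977], 'gripper_width': 0.0456}
boss centre [ 0.5931 -0.1326  0.0716] yaw -18.12 h -21.65 off [ 0.0001 -0.      0.018 ] 863 top z 0.0844 level fit [ 0.017  -0.      0.0843]
```

send_rows([
  [0,0,0,-1.5,4],
  [0,0,0,-1.5,4],
  [0,0,0,0,4],
  [0,0,0,0,6],
  [0,0,0,0,6],
  [0,0,0,0,6],
  [0,0,0,0,6],
  [0,0,-0.5,0,6],
  [0,0,-1,0,6],
  [0,0,-2,0,6],
])

```text
time_s: 63.3
tool_pos: [0.5911, -0.1319, 0.1236]
tcp_rot: [3.088, -0.51, 0.017]
wrist_force: [0.3, -0.3, -0.1]
gripper_width: 0.0605
```

send_rows([
  [0,0,-3,0,6],
  [0,0,-3,0,6],
  [0,0,-3,0,6],
  [0,0,-3,0,6],
  [0,0,-2,0,6],
  [-2,0,-2,0,6],
  [-2,0,-1,0,6],
  [0,0,0,0,6],
  [0,0,0,0,6],
  [0,0,0,0,6],
])

```text
time_s: 64.3
tool_pos: [0.5526, -0.117, 0.2932]
tcp_rot: [3.088, -0.509, 0.021]
wrist_force: [0.1, -0.9, 0.9]
gripper_width: 0.0599
```

```bash
python3 - <<'E'
from h import *
c=viewer.read_camera("wrist");s=st();P=cloud(c)
print("boss",rect(c,.084,.003,(.593,-.133),.04))
m=(abs(P[...,2]-.123)<.004)&(np.hypot(P[...,0]-.593,P[...,1]+.133)<.11);print("grip",m.sum(),P[m].mean(0).round(4) if m.any() else 0)
for xy in((.659,.0505),(.648,-.0045)):
    m=(P[...,2]>.097)&(P[...,2]<.115)&(np.hypot(P[...,0]-xy[0],P[...,1]-xy[1])<.012);print(m.sum(),P[m].mean(0).round(4))
save("p",c["frame"],1.5)
c=viewer.read_camera("side")
for t in("plug0","oil","jar","wrench","offcut","jaw","brush"):print(t,[(w(c,r["position"]).round(3).tolist(),round(r["p"],2)) for r in place_of("side",t)][:4])
save("q",c["frame"],1.5)
E
```

```text
{'time_s': 64.35, 'tool_pos': [0.5525, -0.117, 0.2929], 'tcp_rot': [3.0881, -0.5095, 0.0202], 'wrist_force': [0.359, -0.3786, 0.2527], 'ft_torque': [0.0937, 0.0381, -0.0001], 'gripper_width': 0.0599}
boss (array([ 0.5926828 , -0.13277579]), (45.94097900390625, 45.99165344238281), 76.29935455322266, np.float64(0.08430259758258064))
grip 199 [ 0.5058 -0.1118  0.1218]
293 [0.6582 0.0482 0.1056]
268 [ 0.6464 -0.0059  0.1061]
plug0 [([0.578, 0.159, 0.002], 0.73), ([0.389, 0.245, 0.014], 0.68), ([0.443, 0.078, -0.0], 0.65), ([0.421, 0.272, 0.014], 0.47)]
oil [([0.798, -0.106, 0.001], 0.64)]
jar [([0.796, 0.15, -0.002], 0.72), ([0.595, -0.138, 0.061], 0.52)]
wrench [([0.391, -0.02, -0.0], 0.66)]
offcut [([0.375, -0.19, 0.002], 0.81), ([0.643, -0.008, 0.023], 0.55)]
jaw [([0.738, -0.27, -0.002], 0.57)]
brush [([0.691, 0.399, -0.001], 0.72), ([0.373, -0.19, 0.002], 0.43)]
```

View pics/p.png

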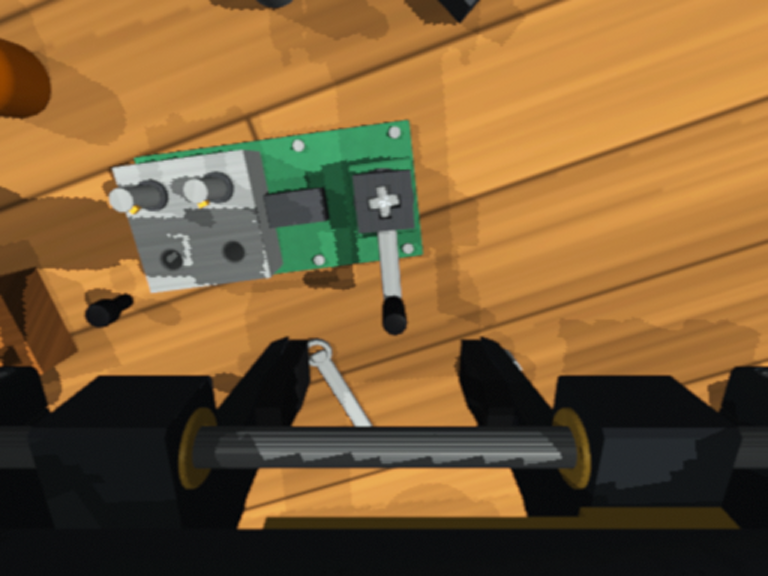

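View pics/q.png

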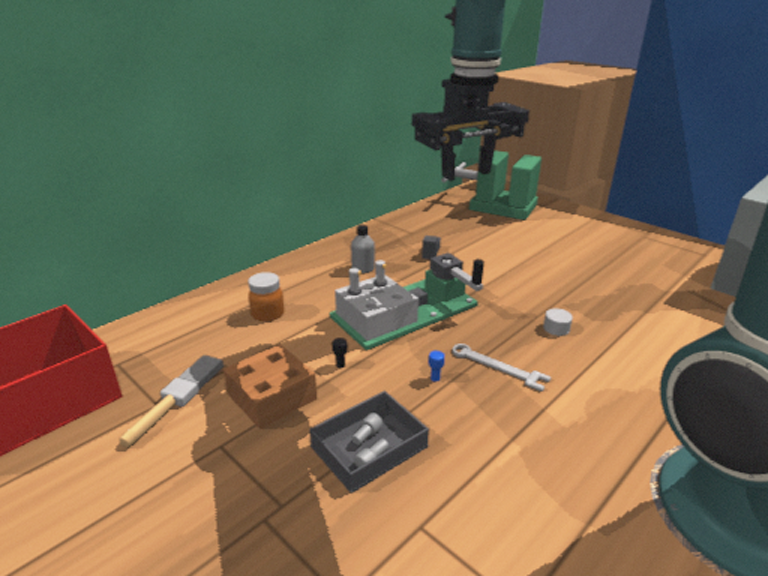

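```bash
python3 - <<'E'
from h import *
import h
c=viewer.read_camera("wrist");P=cloud(c)
m=(np.hypot(P[...,0]-.5927,P[...,1]+.1328)<.014)&(c["depth"]>0)
print(np.histogram(P[m][:,2],bins=np.arange(.056,.09,.002)))
# brightness: bright spline top inside the dark boss
g=cv2.cvtColor(c["frame"],cv2.COLOR_RGB2GRAY).astype(float)
for th in(120,150):
    d=dict(c);d["depth"]=c["depth"].copy();mm=(g>th)
    d["depth"][~mm]=0
    print(th,(mm&m).sum(),spline2(d))
E
```

```text
(array([  0,   2,  25,   5,   1,   2,   2,   6,  11,   5,   7, 100, 131,
        39,  80,   4]), array([0.056, 0.058, 0.06 , 0.062, 0.064, 0.066, 0.068, 0.07 , 0.072,
       0.074, 0.076, 0.078, 0.08 , 0.082, 0.084, 0.086, 0.088]))
120 203 (np.float64(592.69), np.float64(-133.01), np.float64(82.58043970349132), np.float64(0.12993061488647648))
150 168 (np.float64(592.72), np.float64(-133.14), np.float64(83.78512476519755), np.float64(0.253325933968395))
```

```bash
python3 -c "
from h import *
print(job.close_job())"
```

```text
the job is handed in; nothing more can be done
None
```

The job is done and handed in at about 64 s of the 210 s allowed. The close call reports no verdict.

- **Plugs:** both grey plugs are lying in the steel tray. The black and blue look-alikes were left where they stood.
- **Tools:** the stand held two boring tools. Both are seated in the two stations on the +x side of the block. Their heads measured about 106 mm high, against 107 mm expected.
- **Lever:** I set the lever onto the splines with the spindle slack and lowered it home. The boss top measured 84 mm, as it should. I then swung it clockwise until the torque rose to 2.2 N m, and left it on. The spindle now measures about 1.50 rad, if its zero lines up with the carrier's x axis.
- **Bystanders:** the oil bottle, jar, wrench, offcut, jaw and brush were found within a few mm of where they started.

- **Wrist limit:** the last joint ran into its range limit once while I was lining up for the second tool. That left the gripper tilted about 2.5°. I brought it back to about 1°, and the fits went in with only a few newtons of side force.
- **Lever slip:** at the stop the lever slipped about 3° in the jaws. When released it eased back about 4°, which is within the spline play and did not turn the spindle back.
- **Failed checks:** two measuring fits failed along the way. One was a shank fit on the second tool, the other a spline fit with the spindle out of view. Neither result was used, and both were measured again from other views.

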